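# Pack the carafe set into its partitioned carton

### The job

Pack the glassware set for its buyer: stand the carafe in the carton's largest compartment and the three tall round tumblers in the other three compartments, one in each, all upright on the carton's floor. The short tumbler, the square glass and the cup with the handle do not belong to the set: leave them standing where they are. It is glass, so set each piece down gently, without dropping it or knocking any glass over.

Things in the scene. Friction and masses are not known exactly. Their poses are not given: they have to be found in the camera images.
- tumbler_a: one of the set's three identical tall round tumblers: clear glass with frosted and gold bands, no handle, 120 mm high; hollow straight body, 58 mm across (wall 3 mm), above a drawn-in foot 46 mm across and 24 mm high. Upright on a 3 mm thick round mat at the start, at least 98 mm from other glass (centres). Under 0.26 kg. Origin: centre of its underside, z up its axis; yaw means nothing
- tumbler_b: one of the set's three identical tall round tumblers: clear glass with frosted and gold bands, no handle, 120 mm high; hollow straight body, 58 mm across (wall 3 mm), above a drawn-in foot 46 mm across and 24 mm high. Upright on a 3 mm thick round mat at the start, at least 98 mm from other glass (centres). Under 0.26 kg. Origin: centre of its underside, z up its axis; yaw means nothing
- tumbler_c: one of the set's three identical tall round tumblers: clear glass with frosted and gold bands, no handle, 120 mm high; hollow straight body, 58 mm across (wall 3 mm), above a drawn-in foot 46 mm across and 24 mm high. Upright on a 3 mm thick round mat at the start, at least 98 mm from other glass (centres). Under 0.26 kg. Origin: centre of its underside, z up its axis; yaw means nothing
- carafe: the set's carafe: banded clear glass, round, 142 mm high, 86 mm across at its widest (30 mm up), shoulder narrowing from 74 mm across at 64 mm height to 39 mm at 98; straight neck 37 mm across from 104 to 130 mm height (grip here), lip 44 mm. Upright on the mat at the start. Under 0.43 kg. Origin: centre of its underside, z up its axis; yaw means nothing
- carton: open carton, fixed, any yaw (all in mm): outside 190 x 190 x 62 high, walls and floor 5 thick; two crossed boards 4 thick, top at height 54. Origin: centre of underside; x, y along its walls, z up. Compartments in its frame (centre x, y; inside x, y): largest (-40, -40; 100, 100), carafe; (52, 52; 76, 76), (52, -40; 76, 100), (-40, 52; 100, 76), a tumbler each. Clutter beside it is under 50 high
- short_tumbler: look-alike, stays: a short round tumbler with the same bands, 76 mm high, 68 mm in diameter, standing on the mat. Origin: centre of its underside, z up
- square_glass: look-alike, stays: a square glass with the same bands, 118 mm high, 54 x 54 mm, standing on the mat. Origin: centre of its underside, z up, x and y across its flat sides
- handled_cup: look-alike, stays: a round glass cup with the same bands and a handle on its +y side, 82 mm high, 60 mm in diameter, the handle reaching 53 mm from its axis; standing on the mat. Origin: centre of its underside, z up

How it is judged (in metres and radians):
At the end, for the whole second after the job is handed in: One tall tumbler upright in each smaller compartment and the carafe in the largest, on the floor (12 mm), within 13 mm of its centre (25 mm along a 100 mm side of a tumbler's), tilt under 0.1 rad, released, at rest; the look-alikes upright within 30 mm of their starting places (((x of tumbler_a in the frame of carton between 0.039 and 0.065 m and y of tumbler_a in the frame of carton between 0.039 and 0.065 m and z of tumbler_a in the frame of carton below 0.012 m) or (x of tumbler_b in the frame of carton between 0.039 and 0.065 m and y of tumbler_b in the frame of carton between 0.039 and 0.065 m and z of tumbler_b in the frame of carton below 0.012 m) or (x of tumbler_c in the frame of carton between 0.039 and 0.065 m and y of tumbler_c in the frame of carton between 0.039 and 0.065 m and z of tumbler_c in the frame of carton below 0.012 m)) and ((x of tumbler_a in the frame of carton between 0.039 and 0.065 m and y of tumbler_a in the frame of carton between -0.065 and -0.015 m and z of tumbler_a in the frame of carton below 0.012 m) or (x of tumbler_b in the frame of carton between 0.039 and 0.065 m and y of tumbler_b in the frame of carton between -0.065 and -0.015 m and z of tumbler_b in the frame of carton below 0.012 m) or (x of tumbler_c in the frame of carton between 0.039 and 0.065 m and y of tumbler_c in the frame of carton between -0.065 and -0.015 m and z of tumbler_c in the frame of carton below 0.012 m)) and ((x of tumbler_a in the frame of carton between -0.065 and -0.015 m and y of tumbler_a in the frame of carton between 0.039 and 0.065 m and z of tumbler_a in the frame of carton below 0.012 m) or (x of tumbler_b in the frame of carton between -0.065 and -0.015 m and y of tumbler_b in the frame of carton between 0.039 and 0.065 m and z of tumbler_b in the frame of carton below 0.012 m) or (x of tumbler_c in the frame of carton between -0.065 and -0.015 m and y of tumbler_c in the frame of carton between 0.039 and 0.065 m and z of tumbler_c in the frame of carton below 0.012 m)) and x of carafe in the frame of carton between -0.053 and -0.027 m and y of carafe in the frame of carton between -0.053 and -0.027 m and z of carafe in the frame of carton below 0.012 m and angle between each of tumbler_a, tumbler_b, tumbler_c, carafe, short_tumbler, square_glass, handled_cup's own z axis and vertical below 0.1 rad and linear speed of each of tumbler_a, tumbler_b, tumbler_c, carafe below 0.02 m/s and angular speed of each of tumbler_a, tumbler_b, tumbler_c, carafe below 0.2 rad/s and distance of each of short_tumbler, square_glass, handled_cup from where it was at the start of the episode below 0.03 m); the robot touches nothing.
It fails at once if a piece of the set is tipped over (more than 0.7 rad) (angle between any of tumbler_a, tumbler_b, tumbler_c, carafe's own z axis and vertical above 0.7 rad).
It fails at once if a look-alike is tipped (more than 0.5 rad) or moved by more than 30 mm (angle between any of short_tumbler, square_glass, handled_cup's own z axis and vertical above 0.5 rad or distance of any of short_tumbler, square_glass, handled_cup from where it was at the start of the episode above 0.03 m).
It fails at once if a piece of the set strikes the carton with more than 80 N (rammed down) (contact force between any of tumbler_a, tumbler_b, tumbler_c, carafe and carton above 80 N).
It fails at once if a piece of the set is dropped: out of the fingers it moves faster than 0.6 m/s (a fall of about 20 mm) ((linear speed of tumbler_a above 0.6 m/s and contact force between the fingers and tumbler_a below 0.2 N) or (linear speed of tumbler_b above 0.6 m/s and contact force between the fingers and tumbler_b below 0.2 N) or (linear speed of tumbler_c above 0.6 m/s and contact force between the fingers and tumbler_c below 0.2 N) or (linear speed of carafe above 0.6 m/s and contact force between the fingers and carafe below 0.2 N)).
It also fails if it takes over 112 s, if anything falls off the work surface, if the arm or the gripper's body presses on something with over 40 N, if the wrist force passes 120 N, or if a joint passes its speed limit or range.

### The arm

A 6-joint arm with a two-finger parallel gripper is mounted at the origin on the work surface. World frame = base frame: x ahead of the robot, y to its left, z up, the work surface at z = 0. Lengths are in m, angles in degrees, forces in N, time in s.
With the tool pointing down it reaches from about 0.375 to 0.9 m from the base axis. Payload 3.1 kg.
Tool frame: the origin (TCP) lies at the very end of the fingers, on their centre line; the grasp point (between the pads) lies 19 mm behind it; z points along the fingers, y is the direction in which the jaws open and shut (so a half turn about z gives the same grasp; the last joint's range is limited). The gripper opens to 87 mm and grips with 3 to 60 N. Pads are 19 mm wide; open, the fingers measure 117 mm over their backs; the gripper's body (75 mm by 190 mm) begins 51 mm behind the grasp point.
Start: joints at [-73.883, 30.224, 82.088, -0, 67.689, -10.227], TCP at [0.277, -0.56, 0.223] pointing down, gripper open.
Joint ranges: [-176.69, 176.69], [-43.24, 126.21], [12.49, 139.97], [-82, 262], [0, 151.66], [-163.58, 163.58]. Speed limits (degrees/s): [159.86, 159.86, 180, 180, 180, 180].

### API

Orientations are given as a 3x3 rotation matrix whose columns are the frame's x, y, z axes.
In Python, from rig import read_state, capture, hand_in gives the robot as it stands. The module is installed in compiled form; this text tells all that it offers.
- The arm moves only by the tool send_rows, never from a script. Its argument "moves" is one flat list of numbers, 7 for each row, row after row: the turn, a rotation vector about the world's x, y, z in degrees, then the shift along the world's x, y, z in cm, then the gripper's target within -1 to 1 (fully open at 1, half-way at 0, shut at -1). In form: [rx, ry, rz, tx, ty, tz, hand, rx, ry, rz, tx, ty, tz, hand, ...]. A call has 1 to 20 rows; each row shifts and turns the commanded pose from where the row before left it; what a row does not reach is not made up. A row lasts 1/10 s, in which the tool goes at most 50 mm and 8.59 degrees, less where a joint would pass 70% of its speed; a pose out of reach is approached as far as the arm can. A call with a gripper value outside its range is refused whole. The fingers move at their own pace and stop on an object; the grip force is fixed at half the most. Time passes only in rows, so rows that do not move let the fingers close. It gives the time, the measured TCP pose, the force and the opening at its end, in the units of the state.
- read_state(): the state, without advancing time (a new reading comes with each control period).
- capture(name): name is "side" or "top"; returns a dict with "pixels" (480x640x3 uint8, red, green, blue), "vertical_fov" (degrees; the focal length in pixels is half the picture's height over the tangent of half this angle, whatever the lens; pixels are square), "cx", "cy" (the principal point, pixels), "dist" ([k1, k2, p1, p2, k3] as OpenCV has them; the pictures are not rectified), "rvec" (rotation vector, rad) and "tvec" (3), from world to camera coordinates, as OpenCV has them. Camera axes: x right, y down, z forward; pixel columns grow to the right and rows downward; lengths in m; the calibration is good to about 2 mm. A picture is of the moment at which its call begins. There is no depth.
- hand_in(): hands the job in, once; it reports no verdict.
The state is a dict: "time_s": time; "joint_positions": joint angles; "qvel": joint speeds; "tau": joint torques, N m; "position": TCP position; "tcp_rot": TCP orientation; "force": force on the tool from outside, world axes, zero at the start; "moment": the same for the moment, N m; "opening": opening from 0.0 (shut) to 1.0 (fully open).
Only numpy, scipy, OpenCV 4.12 (cv2) and the standard library are available. Lean on these libraries where they do the work, as an engineer would, in place of code of your own. Each camera call takes 0.05 s, during which the arm holds its last target.

## Working session

There is one attempt and no reset: what is moved stays moved. The work goes in short steps, Python scripts to look and compute and a tool call to move; the robot and the scene stay as the last step left them, time stands still between calls to the robot, and variables do not carry over. Pictures are saved under pics/ and viewed, and the job is handed in when it is done.

Besides the shell and the picture viewer there is one more tool, called by a JSON object that holds its "api" and its "payload". send_rows: Moves the arm, as the interface text tells. Its arguments: {"type":"object","properties":{"moves":{"type":"array","items":{"type":"number"}}},"required":["moves"]}

```bash
mkdir -p pics
python3 - <<'E'
from rig import *
import cv2,numpy as np
s=read_state()
print(s['time_s'],s['position'],np.round(s['tcp_rot'],3).tolist(),s['opening'])
for n in('side','top'):
    c=capture(n); cv2.imwrite(f'pics/{n}0.png',c['pixels'][...,::-1])
    R=cv2.Rodrigues(np.array(c['rvec'],float))[0]
    print(n,c['vertical_fov'],c['cx'],c['cy'],c['dist'],-R.T@np.array(c['tvec']).ravel(),R[2])
E
```

```text
0.0 [ 0.27716094 -0.55934531  0.22156634] [[0.896, 0.444, -0.001], [0.444, -0.896, 0.002], [0.0, -0.002, -1.0]] 1.000745666762228
side 49.75443412043296 325.82182209918574 243.10650313259208 [-0.02550469  0.          0.          0.          0.        ] [0.39994006 0.62921118 0.65389121] [ 0.11359337 -0.71475892 -0.69008422]
top 54.471588263192274 319.3402106946511 240.44571780675057 [-0.09332201  0.          0.          0.          0.        ] [ 0.39508608 -0.01267042  0.91766912] [ 0.15026365  0.01897226 -0.9884639 ]
```

View pics/side0.png

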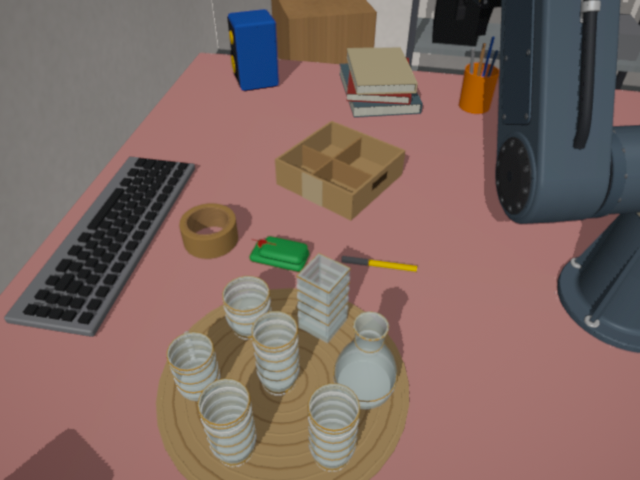

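View pics/top0.png

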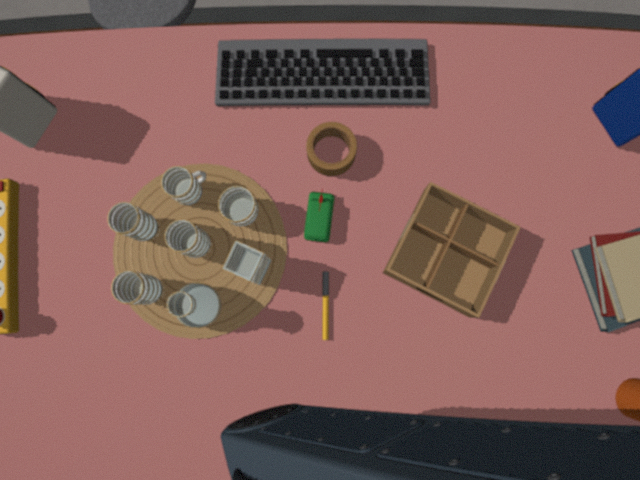

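Run:
```python
import cv2
t=cv2.imread('pics/top0.png');s=cv2.imread('pics/side0.png')
a=t[155:340,90:290];cv2.imwrite('pics/t_mat.png',cv2.resize(a,None,fx=3.2,fy=3.2,interpolation=cv2.INTER_CUBIC)) if 0 else cv2.imwrite('pics/t_mat.png',cv2.resize(a,(640,592),interpolation=cv2.INTER_CUBIC))
a=t[175:325,375:530];cv2.imwrite('pics/t_box.png',cv2.resize(a,(620,600),interpolation=cv2.INTER_CUBIC))
a=s[250:480,150:415];cv2.imwrite('pics/s_mat.png',cv2.resize(a,(662,575),interpolation=cv2.INTER_CUBIC))
```

```text
(no output)
```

View pics/t_mat.png

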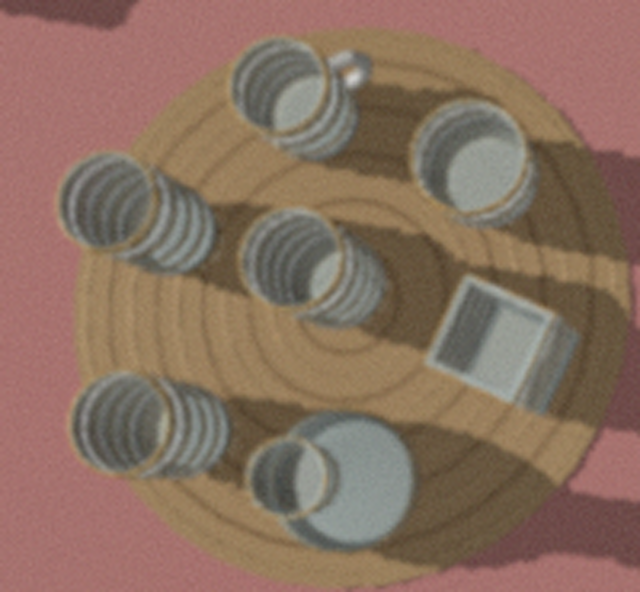

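View pics/t_box.png

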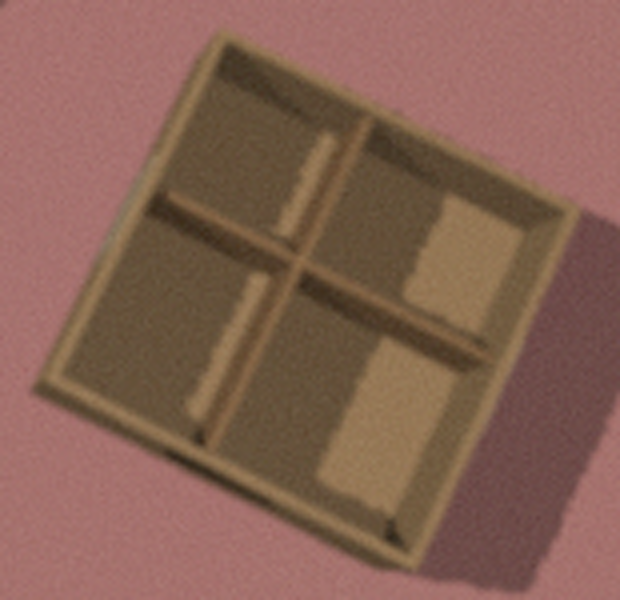

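View pics/s_mat.png

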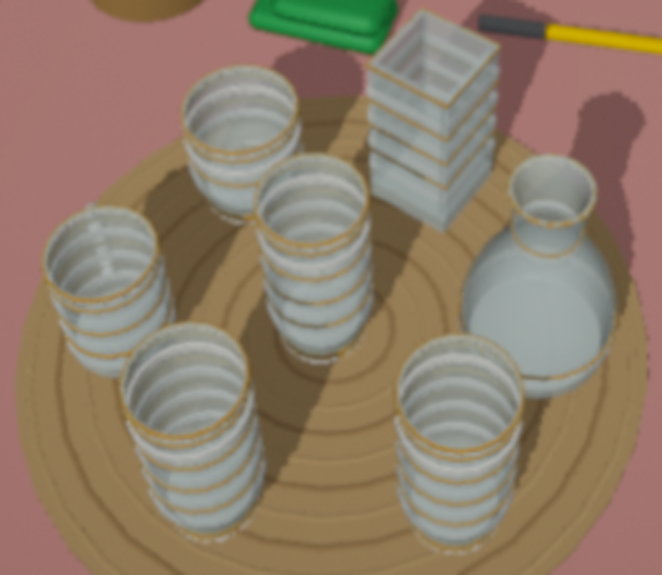

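```bash
cat > h.py <<'E'
from rig import *
import cv2,numpy as np
def cam(n):
    c=capture(n); f=240/np.tan(np.radians(c['vertical_fov']/2))
    K=np.array([[f,0,c['cx']],[0,f,c['cy']],[0,0,1.]]);R=cv2.Rodrigues(np.array(c['rvec'],float))[0];t=np.array(c['tvec'],float).ravel()
    return c['pixels'],K,np.array(c['dist'],float),R,t
def ray(C,uv):
    _,K,d,R,t=C
    p=cv2.undistortPoints(np.array(uv,float).reshape(-1,1,2),K,d)[:,0]
    return -R.T@t,np.c_[p,np.ones(len(p))]@R
def onz(C,uv,z):
    o,d=ray(C,uv); return o+d*((z-o[2])/d[:,2])[:,None]
def proj(C,P):
    return cv2.projectPoints(np.array(P,float).reshape(-1,1,3),cv2.Rodrigues(C[3])[0],C[4],C[1],C[2])[0][:,0]
E
python3 - <<'E'
from h import *
T=cam('top');S=cam('side')
N=['A','B','C','car','short','cup','sq']
z=[.123,.123,.123,.145,.079,.085,.121]
t=np.array([(108,202),(294,260),(121,425),(291,477),(470,157),(280,87),(491,337)])/3.2+[90,155]
s=np.array([(185,380),(313,200),(460,395),(552,190),(241,110),(102,255),(434,57)])/2.5+[150,250]
for n,zz,a,b in zip(N,z,t,s):
    p=onz(T,[a],zz)[0];q=onz(S,[b],zz)[0];print(n,np.round(p*1000,1),np.round(q*1000,1),np.hypot(*p[:2]))
box=np.array([(222,33),(580,208),(415,568),(40,388)])/4+[375,175]
b=onz(T,box,.062);print(np.round(b*1000,1),b.mean(0))
for i in range(4):
    d=b[(i+1)%4]-b[i];print(np.linalg.norm(d),np.degrees(np.arctan2(d[1],d[0])))
# board cross & ends, z=.054
print(onz(T,np.array([(298,268),(365,122),(165,195),(490,355),(212,440)])/4+[375,175],.054))
print(proj(S,b))
E
```

```text
A [555.4 351.3 123. ] [556.3 355.3 123. ] 0.6571891391678791
B [522.8 243.3 123. ] [523.4 247.7 123. ] 0.5766622919673775
C [431.8 335.6 123. ] [433.3 340.6 123. ] 0.5468953223760076
car [404.7 232.5 145. ] [404.9 236.9 145. ] 0.46677371071336615
short [590.5 156.7  79. ] [590.2 160.6  79. ] 0.6109372317339631
cup [631.4 269.4  85. ] [631.9 274.6  85. ] 0.6865153962099025
sq [481.2 133.6 121. ] [480.5 137.5 121. ] 0.4994056516627207
[[ 635.3 -206.5   62. ]
 [ 551.6 -374.1   62. ]
 [ 384.5 -287.8   62. ]
 [ 466.8 -117.2   62. ]] [ 0.50953962 -0.24642568  0.062     ]
0.18735703590592107 -116.54983230237607
0.1880555978330229 152.67972350398523
0.18946771710758178 64.25706209436731
0.19076274184957578 -27.937757980775707
[[ 0.52393864 -0.24046326  0.054     ]
 [ 0.59424361 -0.2754422   0.054     ]
 [ 0.55858924 -0.17861908  0.054     ]
 [ 0.48292569 -0.33006387  0.054     ]
 [ 0.44342441 -0.19756272  0.054     ]]
[[276.54862292 158.7507732 ]
 [331.43849724 120.23513681]
 [404.90717785 149.59514626]
 [354.50491294 195.88331419]]
```

Run:
```python
import cv2
s=cv2.imread('pics/side0.png')
a=s[115:225,265:415];cv2.imwrite('pics/s_box.png',cv2.resize(a,(750,550),interpolation=cv2.INTER_CUBIC))
```

```text
(no output)
```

View pics/s_box.png

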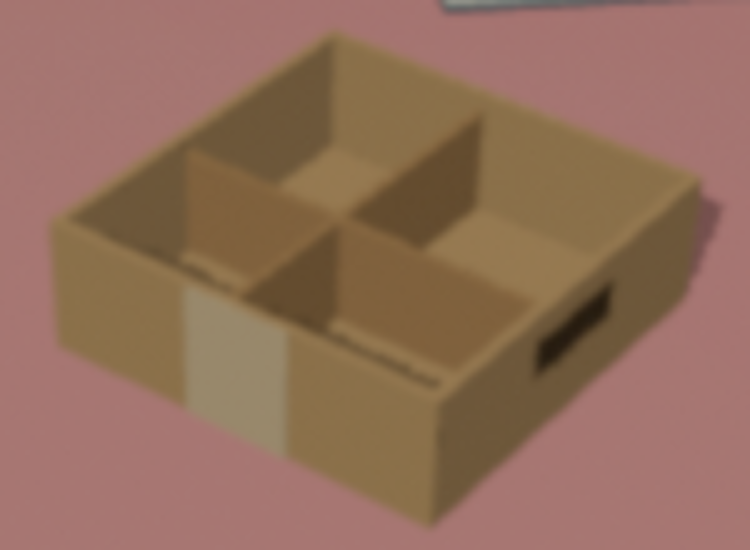

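{"api": "send_rows", "payload": {"moves": [0, 0, 0, 2, 5, 0, 1, 0, 0, 0, 2, 5, 0, 1, 0, 0, 0, 2, 5, 0, 1, 0, 0, 0, 2, 5, 0, 1, 0, 0, 0, 2, 5, 0, 1, 0, 0, 0, 2, 5, 0, 1, 0, 0, 0, 0, 5, 0, 1, 0, 0, 0, 0, 5, 0, 1, 0, 0, 0, 0, 5, 0, 1, 0, 0, 0, 0, 5, 0, 1, 0, 0, 0, 0, 5, 0, 1, 0, 0, 0, 0, 5, 0, 1, 0, 0, 0, 0, 0, 0, 1, 0, 0, 0, 0, 0, 0, 1]}}

```text
time_s: 1.6
position: [0.3887, 0.0197, 0.2227]
tcp_rot: [[0.894, 0.448, 0.0], [0.448, -0.894, -0.001], [0.0, 0.001, -1.0]]
force: [0.1, -0.6, -0.1]
opening: 0.995
```

Run:
```python
from h import *
S=cam('side');T=cam('top')
b=onz(S,np.array([(333,32),(700,182),(435,400),(52,222)])/5+[265,115],.062);print(b,b.mean(0))
for i in range(4):
    d=b[(i+1)%4]-b[i];print(np.linalg.norm(d),np.degrees(np.arctan2(d[1],d[0])))
st=read_state();p=st['position'];print(p)
y=st['tcp_rot'][:,1]
for n,C in(('side',S),('top',T)):
    im=C[0][...,::-1].copy()
    q=proj(C,[p,p+y*.0435,p-y*.0435]);print(n,q)
    u,v=q[0].astype(int);u0=max(0,u-60);v0=max(0,v-60)
    cr=cv2.resize(im[v0:v0+120,u0:u0+120],(600,600),interpolation=cv2.INTER_CUBIC)
    for a in q: cv2.drawMarker(cr,tuple(int(k) for k in (a-[u0,v0])*5),(0,0,255),0,15)
    cv2.imwrite(f'pics/{n}1.png',cr)
```

```text
[[ 0.5504205  -0.36930791  0.062     ]
 [ 0.38391508 -0.28121448  0.062     ]
 [ 0.4716524  -0.11890672  0.062     ]
 [ 0.63702499 -0.20391992  0.062     ]] [ 0.51075324 -0.24333726  0.062     ]
0.1883733266198027 152.11791615369506
0.18450378518268976 61.60605083466327
0.18594444492490766 -27.206369063632096
0.1866909841652818 -117.63854845415351
[0.38930885 0.01760275 0.22267038]
side [[402.13414915 171.39416781]
 [390.7136556  154.64732356]
 [414.52457082 189.57961844]]
top [[307.50293895 315.04025373]
 [333.94001691 302.03607327]
 [280.97068512 328.03899102]]
```

View pics/side1.png

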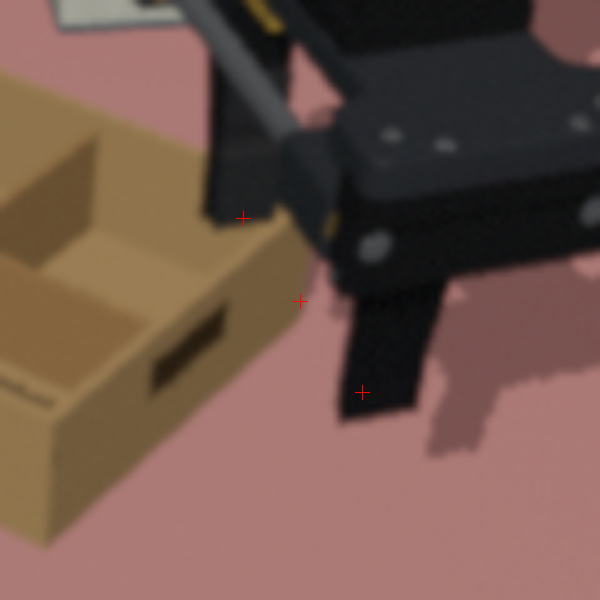

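View pics/top1.png

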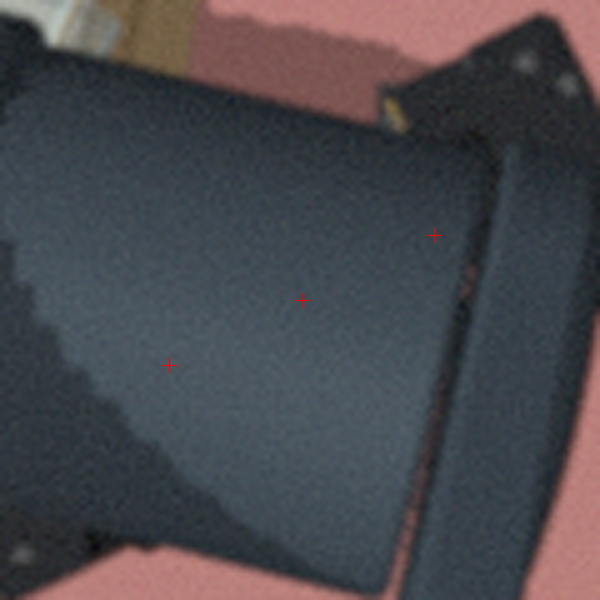

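{"api": "send_rows", "payload": {"moves": [0, 0, 0, 0.2, 3, 0, 1, 0, 0, 0, 0.2, 3, 0, 1, 0, 0, 0, 0.2, 3, 0, 1, 0, 0, 0, 0.2, 3, 0, 1, 0, 0, 0, 0.2, 3, 0, 1, 0, 0, 0, 0.2, 3, 0, 1, 0, 0, 0, 0.4, 2, 0, 1, 0, 0, 0, 0, 1.6, 0, 1, 0, 0, 0, 0, 0, 0, 1, 0, 0, 0, 0, 0, 0, 1, 0, 0, 0, 0, 0, 0, 1]}}

```text
time_s: 2.8
position: [0.4052, 0.2329, 0.2224]
tcp_rot: [[0.897, 0.441, -0.001], [0.441, -0.897, -0.001], [-0.001, 0.0, -1.0]]
force: [0.6, -0.3, -0.7]
opening: 1.001
```

{"api": "send_rows", "payload": {"moves": [0, 0, 0, 0, 0.1, -2, 1, 0, 0, 0, 0, 0, -2, 1, 0, 0, 0, 0, 0, -2, 1, 0, 0, 0, 0, 0, -2, 1, 0, 0, 0, 0, 0, -2, 1, 0, 0, 0, 0, 0, -1.9, 1, 0, 0, 0, 0, 0, 0, 1, 0, 0, 0, 0, 0, 0, 1]}}

```text
time_s: 3.6
position: [0.405, 0.2347, 0.1037]
tcp_rot: [[0.897, 0.443, -0.001], [0.443, -0.897, -0.0], [-0.001, -0.0, -1.0]]
force: [0.7, 0.2, 0.3]
opening: 1.002
```

```bash
cat > snap.py <<'E'
from h import *
import sys
n=sys.argv[1];p=read_state()['position']
for k in sys.argv[2:]:
    C=cam(k);im=C[0][...,::-1];u,v=proj(C,[p])[0].astype(int)
    u0=min(max(0,u-75),490);v0=min(max(0,v-60),360)
    cv2.imwrite(f'pics/{k}{n}.png',cv2.resize(im[v0:v0+120,u0:u0+150],(750,600),interpolation=cv2.INTER_CUBIC));print(k,u0,v0,'x5',p)
E
python3 snap.py 2 side
```

```text
side 293 284 x5 [0.40500535 0.2347337  0.10366466]
```

View pics/side2.png

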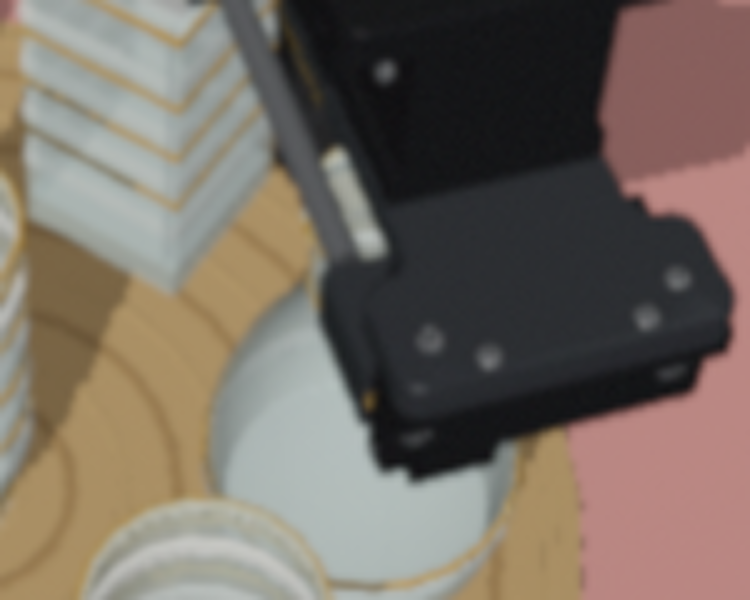

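{"api": "send_rows", "payload": {"moves": [0, 0, 0, 0, 0, 0, -1, 0, 0, 0, 0, 0, 0, -1, 0, 0, 0, 0, 0, 0, -1, 0, 0, 0, 0, 0, 0, -1, 0, 0, 0, 0, 0, 0, -1, 0, 0, 0, 0, 0, 0, -1, 0, 0, 0, 0, 0, 0, -1, 0, 0, 0, 0, 0, 0, -1]}}

```text
time_s: 4.45
position: [0.405, 0.2354, 0.1036]
tcp_rot: [[0.896, 0.444, 0.0], [0.444, -0.896, -0.0], [0.0, 0.0, -1.0]]
force: [0.7, -1.6, 0.7]
opening: 0.467
```

{"api": "send_rows", "payload": {"moves": [0, 0, 0, 0, 0, 0, -1, 0, 0, 0, 0, 0, 0, -1, 0, 0, 0, 0, 0, 0, -1]}}

```text
time_s: 4.75
position: [0.4049, 0.2354, 0.1036]
tcp_rot: [[0.896, 0.444, 0.0], [0.444, -0.896, -0.0], [0.0, 0.0, -1.0]]
force: [1.2, -1.7, 1.2]
opening: 0.473
```

{"api": "send_rows", "payload": {"moves": [0, 0, 0, 0, 0, 0.5, -1, 0, 0, 0, 0, 0, 1, -1, 0, 0, 0, 0, 0, 1, -1, 0, 0, 0, 0, 0, 1, -1, 0, 0, 0, 0, 0, 1, -1, 0, 0, 0, 0, 0, 0.5, -1, 0, 0, 0, 0, 0, 0, -1]}}

```text
time_s: 5.45
position: [0.4054, 0.2357, 0.1546]
tcp_rot: [[0.896, 0.444, 0.002], [0.444, -0.896, 0.001], [0.002, 0.0, -1.0]]
force: [-0.7, -0.3, -2.9]
opening: 0.473
```

```bash
python3 snap.py 3 side
```

```text
side 296 260 x5 [0.40539068 0.23571137 0.15460831]
```

View pics/side3.png

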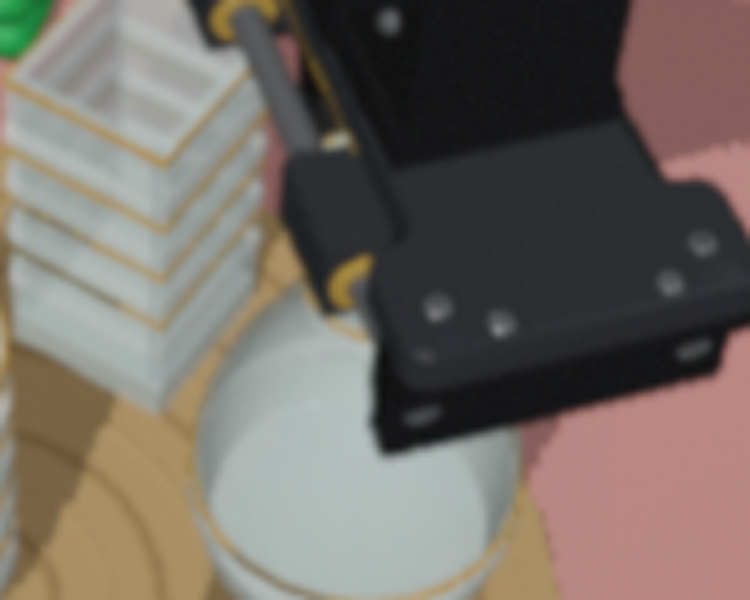

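{"api": "send_rows", "payload": {"moves": [0, 0, 0, 0, 0, 1.5, -1, 0, 0, 0, 0, 0, 2.5, -1, 0, 0, 0, 0, 0, 2.5, -1, 0, 0, 0, 0, 0, 1.5, -1, 0, 0, 0, 0, 0, 1, -1]}}

```text
time_s: 6.0
position: [0.4048, 0.2355, 0.2443]
tcp_rot: [[0.896, 0.444, 0.001], [0.444, -0.896, 0.0], [0.001, 0.0, -1.0]]
force: [0.5, 0.7, -3.0]
opening: 0.471
```

{"api": "send_rows", "payload": {"moves": [0, 0, 0, 0.1, -1, 0, -1, 0, 0, 0, 0.2, -2, 0, -1, 0, 0, 0, 0.3, -3, 0, -1, 0, 0, 0, 0.3, -3, 0, -1, 0, 0, 0, 0.3, -3, 0, -1, 0, 0, 0, 0.3, -3, 0, -1, 0, 0, 0, 0.3, -3, 0, -1, 0, 0, 0, 0.3, -3, 0, -1, 0, 0, 0, 0.3, -3, 0, -1, 0, 0, 0, 0.3, -3, 0, -1, 0, 0, 0, 0.3, -3, 0, -1, 0, 0, 0, 0.3, -3, 0, -1, 0, 0, 0, 0.3, -3, 0, -1, 0, 0, 0, 0.3, -3, 0, -1, 0, 0, 0, 0.3, -3, 0, -1, 0, 0, 0, 0.3, -3, 0, -1, 0, 0, 0, 0.3, -2, 0, -1, 0, 0, 0, 0.3, -2, 0, -1, 0, 0, 0, 0, -0.8, 0, -1, 0, 0, 0, 0, 0, 0, -1]}}

```text
time_s: 8.0
position: [0.4556, -0.2631, 0.2431]
tcp_rot: [[0.897, 0.443, -0.001], [0.443, -0.897, 0.001], [-0.0, -0.001, -1.0]]
force: [-0.5, -0.3, -2.6]
opening: 0.47
```

{"api": "send_rows", "payload": {"moves": [0, 0, 0, 0, 0, 0, -1, 0, 0, 0, 0, 0, 0, -1, 0, 0, 0, 0, 0, 0, -1]}}

```text
time_s: 8.3
position: [0.4557, -0.2614, 0.2436]
tcp_rot: [[0.896, 0.445, -0.0], [0.445, -0.896, 0.0], [-0.0, -0.001, -1.0]]
force: [-0.3, 0.3, -2.9]
opening: 0.471
```

```bash
python3 snap.py 4 side top
```

```text
side 301 7 x5 [ 0.45566968 -0.2613773   0.24362087]
top 423 209 x5 [ 0.45566968 -0.2613773   0.24362087]
```

View pics/side4.png

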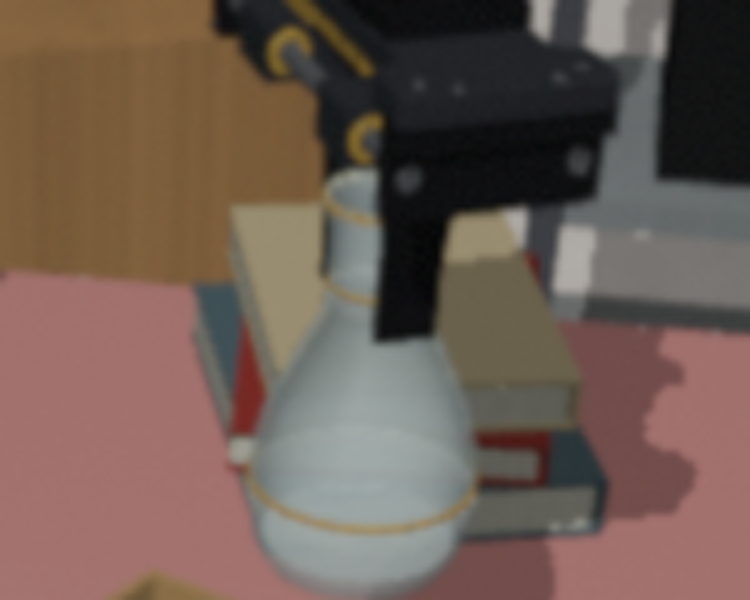

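View pics/top4.png

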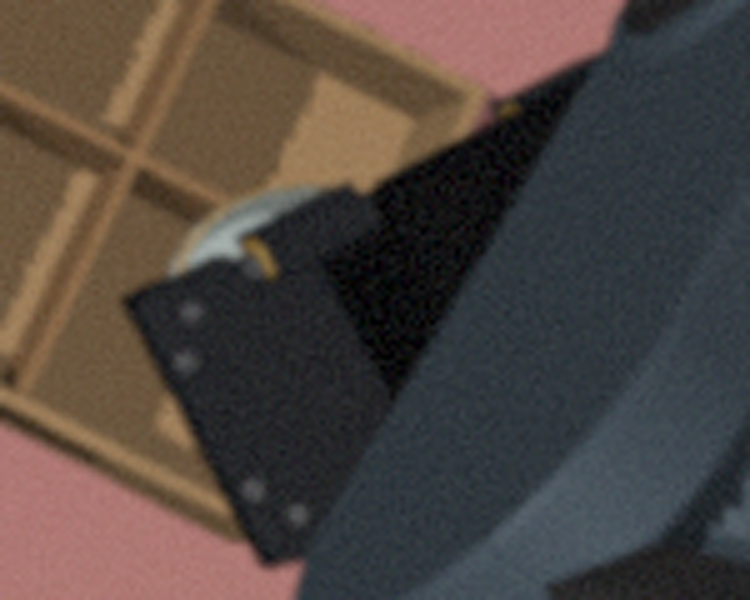

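Run:
```python
from h import *
S=cam('side');T=cam('top')
print(onz(S,[(301+364/5,7+483/5)],.173), onz(S,[(301+364/5,7+475/5)],.173))
P=[[.4557,-.2614,.173]]
print((proj(S,P)-[301,7])*5)
# predicted band edge ellipse
a=np.linspace(0,2*np.pi,60);E=np.c_[.4557+.043*np.cos(a),-.2614+.043*np.sin(a),a*0+.173]
q=(proj(S,E)-[301,7])*5;print(q.min(0),q.max(0))
q=(proj(T,E)-[423,209])*5;print(q.min(0),q.max(0))
```

```text
[[ 0.45440699 -0.26124189  0.173     ]] [[ 0.45503415 -0.26738773  0.173     ]]
[[360.63120649 482.47000971]]
[246.75962249 428.07769635] [474.86704472 540.43812141]
[166.80188472 188.1516826 ] [429.60278039 454.87781982]
```

{"api": "send_rows", "payload": {"moves": [0, 0, 0, 0, 0, -1, -1, 0, 0, 0, 0, 0, -2, -1, 0, 0, 0, 0, 0, -2, -1, 0, 0, 0, 0, 0, -1.5, -1, 0, 0, 0, 0, 0, 0, -1, 0, 0, 0, 0, 0, 0, -1]}}

```text
time_s: 9.1
position: [0.4557, -0.2625, 0.1782]
tcp_rot: [[0.896, 0.444, -0.001], [0.444, -0.896, 0.001], [-0.0, -0.001, -1.0]]
force: [-0.9, -0.2, -2.4]
opening: 0.471
```

```bash
python3 snap.py 5 side top
```

```text
side 298 40 x5 [ 0.45568187 -0.26245367  0.17816365]
top 409 212 x5 [ 0.45568187 -0.26245367  0.17816365]
```

View pics/side5.png

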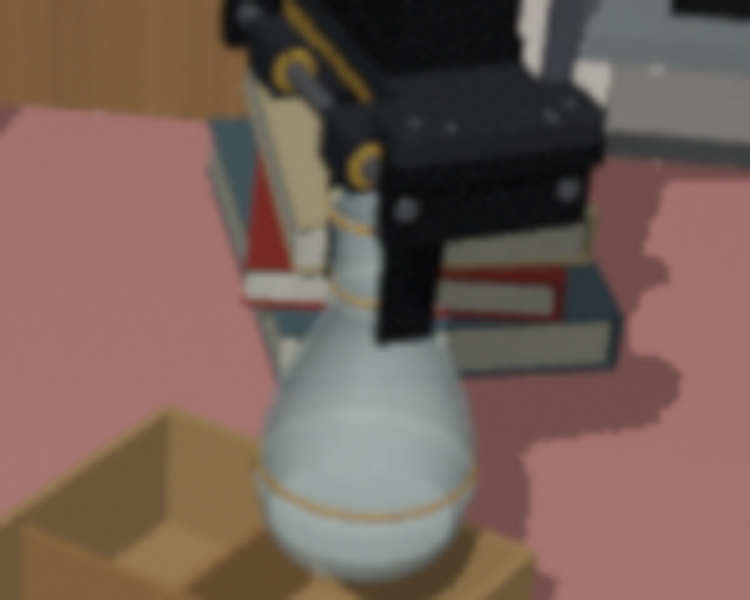

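View pics/top5.png

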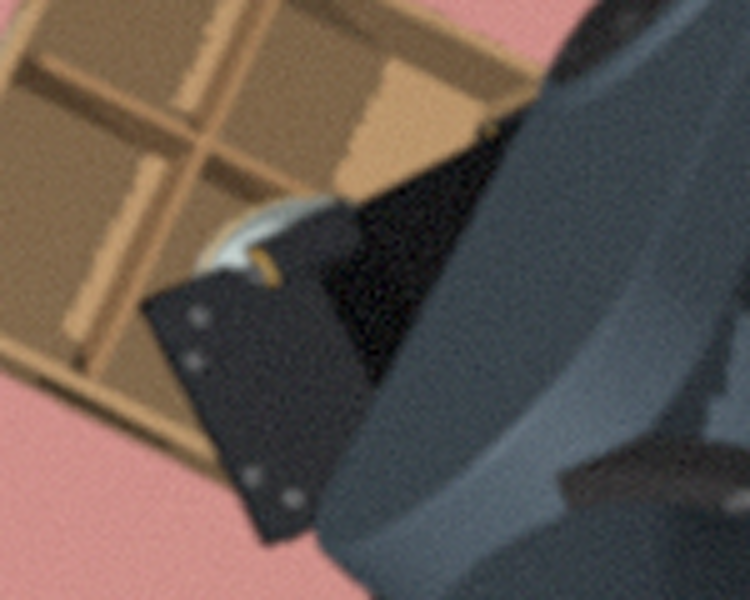

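{"api": "send_rows", "payload": {"moves": [0, 0, 0, 0, 0, -1, -1, 0, 0, 0, 0, 0, -1, -1, 0, 0, 0, 0, 0, -1, -1, 0, 0, 0, 0, 0, -1, -1, 0, 0, 0, 0, 0, -1, -1, 0, 0, 0, 0, 0, -1, -1, 0, 0, 0, 0, 0, -0.5, -1, 0, 0, 0, 0, 0, -0.3, -1, 0, 0, 0, 0, 0, 0, -1, 0, 0, 0, 0, 0, 0, -1]}}

```text
time_s: 10.2
position: [0.456, -0.2627, 0.1108]
tcp_rot: [[0.896, 0.444, 0.001], [0.444, -0.896, -0.0], [0.0, 0.001, -1.0]]
force: [0.3, 0.3, -2.1]
opening: 0.47
```

{"api": "send_rows", "payload": {"moves": [0, 0, 0, 0, 0, -0.2, -1, 0, 0, 0, 0, 0, -0.2, -1, 0, 0, 0, 0, 0, 0, -1, 0, 0, 0, 0, 0, 0, -1]}}

```text
time_s: 10.6
position: [0.4558, -0.2625, 0.1066]
tcp_rot: [[0.896, 0.444, -0.0], [0.444, -0.896, 0.0], [-0.0, -0.0, -1.0]]
force: [-0.0, 0.6, -2.7]
opening: 0.469
```

{"api": "send_rows", "payload": {"moves": [0, 0, 0, 0, 0, -0.1, -1, 0, 0, 0, 0, 0, -0.1, -1, 0, 0, 0, 0, 0, 0, -1, 0, 0, 0, 0, 0, 0, -1]}}

```text
time_s: 11.0
position: [0.4562, -0.2628, 0.1055]
tcp_rot: [[0.896, 0.444, 0.001], [0.444, -0.896, -0.001], [0.001, 0.001, -1.0]]
force: [-0.9, 0.7, 6.0]
opening: 0.469
```

{"api": "send_rows", "payload": {"moves": [0, 0, 0, 0, 0, 0, 0.2, 0, 0, 0, 0, 0, 0, 0.4, 0, 0, 0, 0, 0, 0, 0.6, 0, 0, 0, 0, 0, 0, 0.6, 0, 0, 0, 0, 0, 0, 0.6, 0, 0, 0, 0, 0, 0, 0.6, 0, 0, 0, 0, 0, 0.5, 0.6, 0, 0, 0, 0, 0, 2, 0.6, 0, 0, 0, 0, 0, 3, 0.6, 0, 0, 0, 0, 0, 3, 0.6, 0, 0, 0, 0, 0, 3, 1, 0, 0, 0, 0, 0, 0, 1]}}

```text
time_s: 12.2
position: [0.4581, -0.2644, 0.224]
tcp_rot: [[0.896, 0.444, 0.007], [0.444, -0.896, -0.006], [0.004, 0.009, -1.0]]
force: [0.5, 0.2, 0.3]
opening: 0.906
```

Run:
```python
from h import *
for k in('side','top'):
    im=cam(k)[0][...,::-1]
    u0,v0=(260,60) if k=='side' else (375,165)
    cv2.imwrite(f'pics/{k}6.png',cv2.resize(im[v0:v0+160,u0:u0+200],(800,640)[:2] if 0 else (750,600),interpolation=cv2.INTER_CUBIC))
```

```text
(no output)
```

View pics/side6.png

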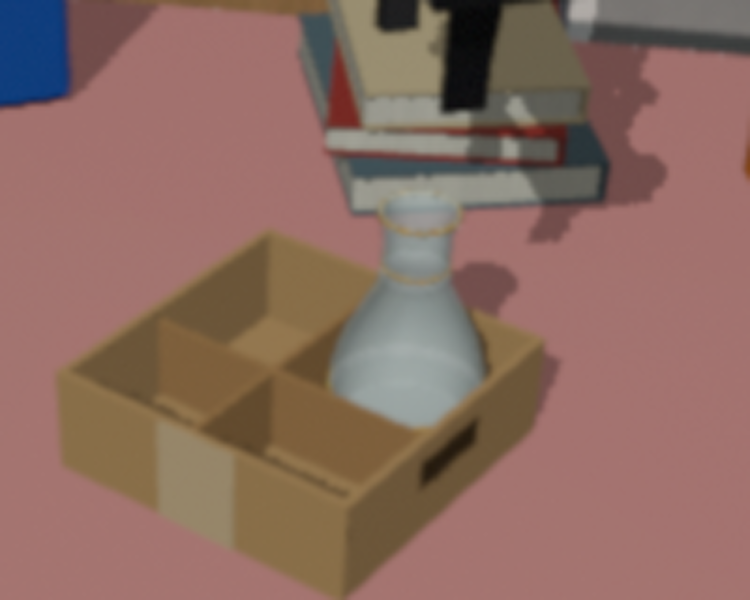

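View pics/top6.png

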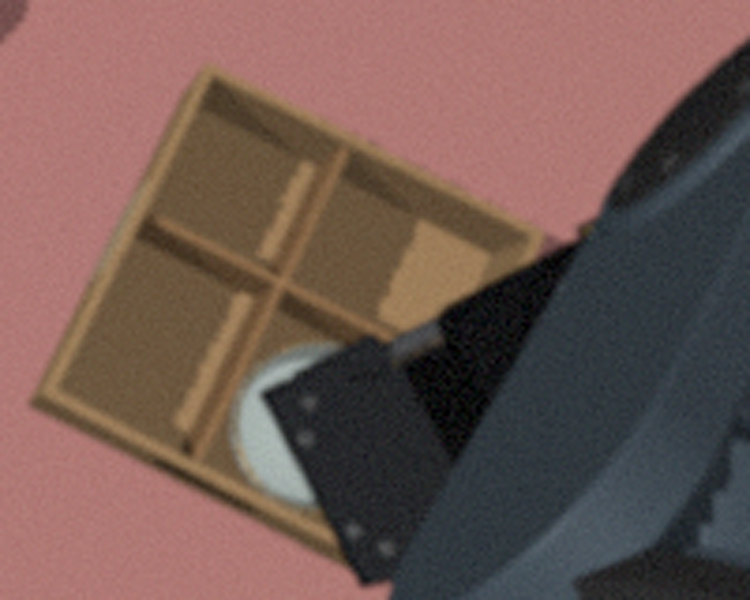

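{"api": "send_rows", "payload": {"moves": [0, 0, 0, 0.4, 3, 0, 1, 0, 0, 0, 0.4, 3, 0, 1, 0, 0, 0, 0.4, 3, 0, 1, 0, 0, 0, 0.4, 3, 0, 1, 0, 0, 0, 0.4, 3, 0, 1, 0, 0, 0, 0.4, 3, 0, 1, 0, 0, 0, 0.4, 3, 0, 1, 0, 0, 0, 0.4, 3, 0, 1, 0, 0, 0, 0.4, 3, 0, 1, 0, 0, 0, 0.4, 3, 0, 1, 0, 0, 0, 0.4, 3, 0, 1, 0, 0, 0, 0.4, 3, 0, 1, 0, 0, 0, 0.4, 3, 0, 1, 0, 0, 0, 0.4, 3, 0, 1, 0, 0, 0, 0.4, 3, 0, 1, 0, 0, 0, 0.4, 3, 0, 1, 0, 0, 0, 0.2, 3, 0, 1, 0, 0, 0, 0, 0, 0, 1, 0, 0, 0, 0, 0, 0, 1]}}

```text
time_s: 14.2
position: [0.5205, 0.2475, 0.2178]
tcp_rot: [[0.895, 0.445, -0.003], [0.445, -0.895, -0.001], [-0.004, -0.0, -1.0]]
force: [0.5, -0.1, -1.6]
opening: 0.999
```

{"api": "send_rows", "payload": {"moves": [0, 0, 0, 0.2, -0.2, 0, 1, 0, 0, 0, 0, 0, -2, 1, 0, 0, 0, 0, 0, -2, 1, 0, 0, 0, 0, 0, -2, 1, 0, 0, 0, 0, 0, 0, 1, 0, 0, 0, 0, 0, 0, 1]}}

```text
time_s: 14.8
position: [0.5239, 0.2444, 0.1595]
tcp_rot: [[0.897, 0.442, -0.001], [0.442, -0.897, -0.0], [-0.001, -0.0, -1.0]]
force: [0.5, -0.6, -0.6]
opening: 0.999
```

```bash
python3 snap.py 7 side top
```

```text
side 198 249 x5 [0.52387791 0.24442237 0.15947264]
top 99 172 x5 [0.52387791 0.24442237 0.15947264]
```

View pics/side7.png

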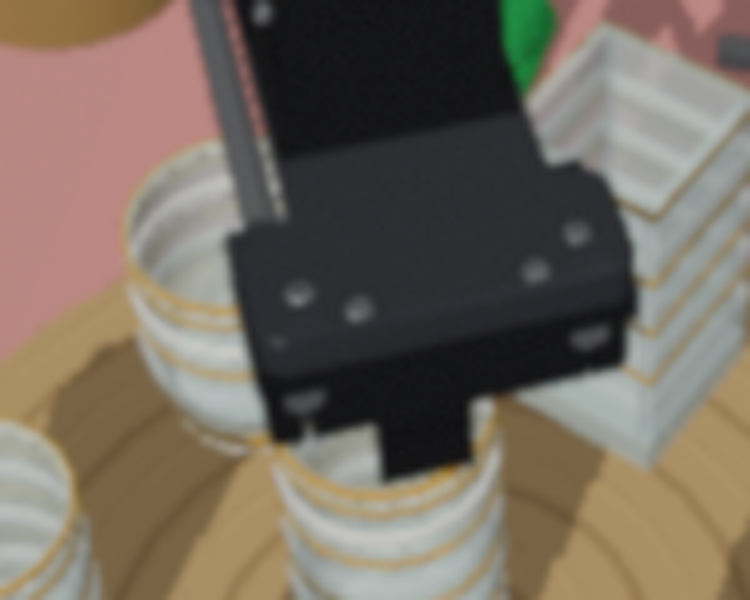

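{"api": "send_rows", "payload": {"moves": [0, 0, 0, 0, 0.1, -1, 1, 0, 0, 0, 0, 0, -1, 1, 0, 0, 0, 0, 0, -1, 1, 0, 0, 0, 0, 0, -1, 1, 0, 0, 0, 0, 0, -1, 1, 0, 0, 0, 0, 0, -1, 1, 0, 0, 0, 0, 0, -1, 1, 0, 0, 0, 0, 0, -0.3, 1, 0, 0, 0, 0, 0, 0, 1, 0, 0, 0, 0, 0, 0, -1, 0, 0, 0, 0, 0, 0, -1, 0, 0, 0, 0, 0, 0, -1, 0, 0, 0, 0, 0, 0, -1, 0, 0, 0, 0, 0, 0, -1, 0, 0, 0, 0, 0, 0, -1, 0, 0, 0, 0, 0, 0, -1, 0, 0, 0, 0, 0, 0, -1]}}

```text
time_s: 16.6
position: [0.5242, 0.2464, 0.0869]
tcp_rot: [[0.896, 0.444, 0.001], [0.444, -0.896, -0.0], [0.001, 0.0, -1.0]]
force: [0.9, -1.6, 2.9]
opening: 0.658
```

{"api": "send_rows", "payload": {"moves": [0, 0, 0, 0, 0, 0.5, -1, 0, 0, 0, 0, 0, 1, -1, 0, 0, 0, 0, 0, 2, -1, 0, 0, 0, 0, 0, 2, -1, 0, 0, 0, 0, 0, 2, -1, 0, 0, 0, 0, 0, 2, -1, 0, 0, 0, 0, 0, 2, -1, 0, 0, 0, 0, 0, 2, -1, 0, 0, 0, 0, 0, 1.5, -1, 0, 0, 0, 0, 0, 0.5, -1, 0, 0, 0, 0, 0, 0, -1]}}

```text
time_s: 17.7
position: [0.5238, 0.2466, 0.2424]
tcp_rot: [[0.896, 0.444, 0.001], [0.444, -0.896, 0.0], [0.001, 0.0, -1.0]]
force: [-0.1, -0.1, -2.1]
opening: 0.658
```

{"api": "send_rows", "payload": {"moves": [0, 0, 0, 0, -1, 0, -1, 0, 0, 0, 0.1, -2, 0, -1, 0, 0, 0, 0.1, -3, 0, -1, 0, 0, 0, 0.1, -3, 0, -1, 0, 0, 0, 0.1, -3, 0, -1, 0, 0, 0, 0.1, -3, 0, -1, 0, 0, 0, 0.1, -3, 0, -1, 0, 0, 0, 0.1, -3, 0, -1, 0, 0, 0, 0.1, -3, 0, -1, 0, 0, 0, 0.1, -3, 0, -1, 0, 0, 0, 0.1, -3, 0, -1, 0, 0, 0, 0.1, -3, 0, -1, 0, 0, 0, 0.1, -3, 0, -1, 0, 0, 0, 0.1, -3, 0, -1, 0, 0, 0, 0.1, -3, 0, -1, 0, 0, 0, 0.1, -3, 0, -1, 0, 0, 0, 0, -3, 0, -1, 0, 0, 0, 0, -3, 0, -1, 0, 0, 0, 0, -2.5, 0, -1, 0, 0, 0, 0, -1.6, 0, -1]}}

```text
time_s: 19.7
position: [0.5375, -0.3066, 0.24]
tcp_rot: [[0.897, 0.442, -0.002], [0.442, -0.897, 0.001], [-0.002, -0.002, -1.0]]
force: [-0.3, 0.5, -2.6]
opening: 0.66
```

{"api": "send_rows", "payload": {"moves": [0, 0, 0, 0, 0, 0, -1, 0, 0, 0, 0, 0, 0, -1, 0, 0, 0, 0, 0, 0, -1]}}

```text
time_s: 20.0
position: [0.5385, -0.3028, 0.2412]
tcp_rot: [[0.896, 0.445, -0.001], [0.445, -0.896, 0.002], [-0.0, -0.002, -1.0]]
force: [-0.5, -0.1, -1.9]
opening: 0.66
```

```bash
cat > chk.py <<'E'
from h import *
import sys
# project held tumbler (rim and foot circle) and draw at expected TCP
n=sys.argv[1];rel=float(sys.argv[2]);p=read_state()['position'];a=np.linspace(0,2*np.pi,40)
for k in ('side','top'):
    C=cam(k);im=C[0][...,::-1]
    u,v=proj(C,[p-[0,0,.05]])[0].astype(int)
    u0=min(max(0,u-75),490);v0=min(max(0,v-60),360)
    cr=cv2.resize(im[v0:v0+120,u0:u0+150],(750,600),interpolation=cv2.INTER_CUBIC)
    for z,r,col in((p[2]-rel+.120,.029,(0,0,255)),(p[2]-rel+.024,.029,(255,0,0))):
        q=((proj(C,np.c_[p[0]+r*np.cos(a),p[1]+r*np.sin(a),a*0+z])+.5-[u0,v0])*5).astype(np.int32)
        cv2.polylines(cr,[q],True,col,1)
    cv2.imwrite(f'pics/{k}{n}.png',cr)
print(p)
E
python3 chk.py 8 .084
```

```text
[ 0.5384504  -0.30283372  0.24115761]
```

View pics/side8.png

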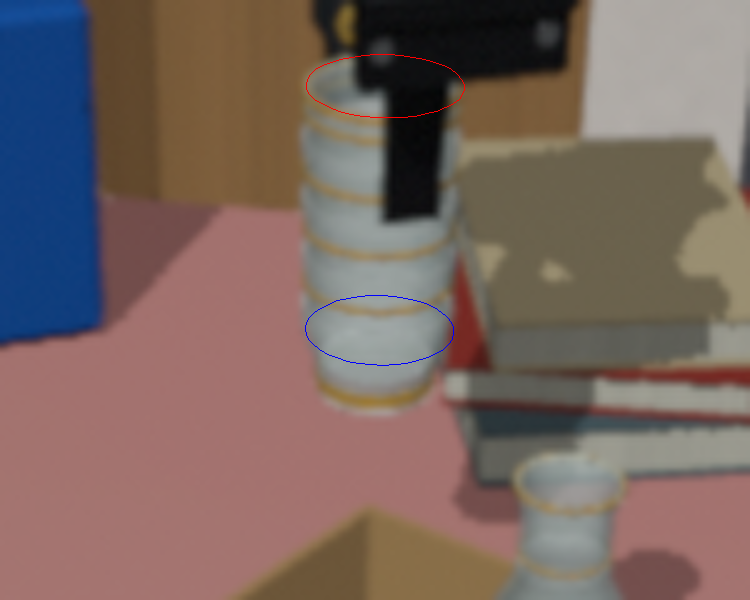

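View pics/top8.png

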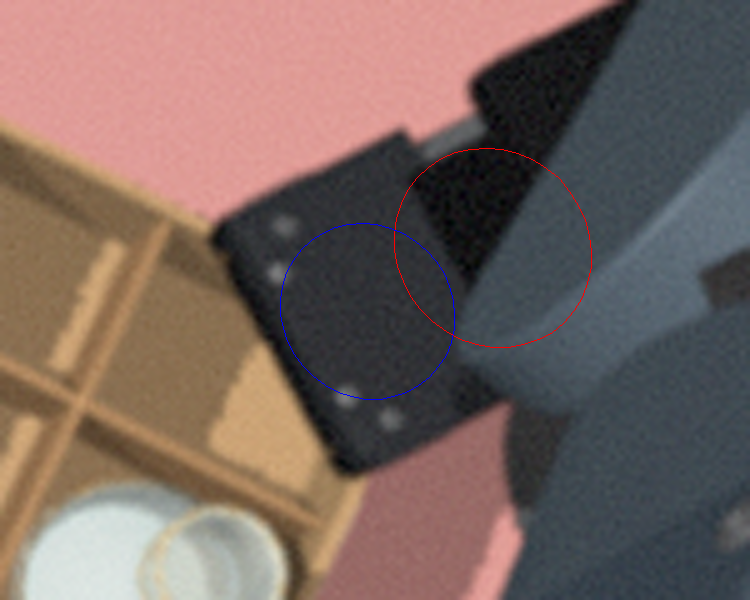

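{"api": "send_rows", "payload": {"moves": [0, 0, 0, 0, -0.1, -1, -1, 0, 0, 0, 0, 0, -2, -1, 0, 0, 0, 0, 0, -2, -1, 0, 0, 0, 0, 0, -2, -1, 0, 0, 0, 0, 0, -1, -1, 0, 0, 0, 0, 0, 0, -1, 0, 0, 0, 0, 0, 0, -1]}}

```text
time_s: 20.8
position: [0.5392, -0.3056, 0.1618]
tcp_rot: [[0.896, 0.444, 0.001], [0.444, -0.896, -0.0], [0.0, 0.001, -1.0]]
force: [1.0, -0.2, -1.9]
opening: 0.657
```

```bash
python3 chk.py 9 .084
```

```text
[ 0.53917861 -0.30558523  0.16182328]
```

View pics/side9.png

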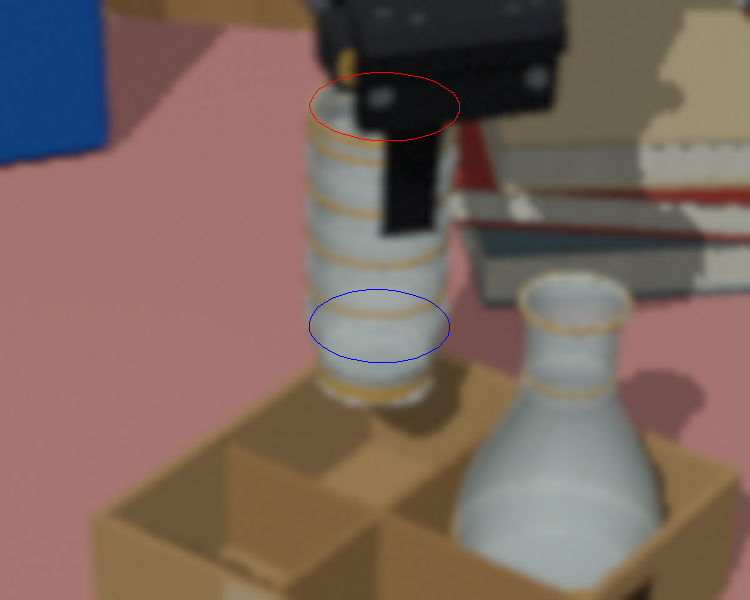

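View pics/top9.png

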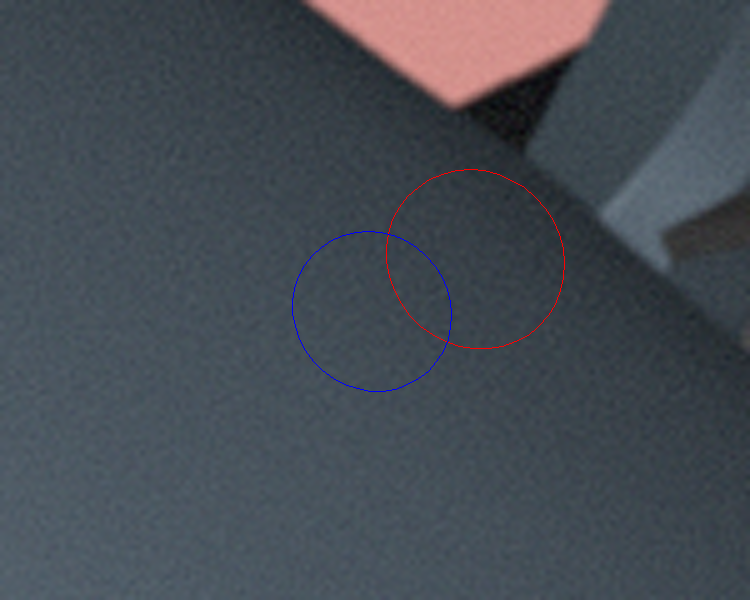

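{"api": "send_rows", "payload": {"moves": [0, 0, 0, -0.1, 0.1, -1, -1, 0, 0, 0, 0, 0, -1, -1, 0, 0, 0, 0, 0, -1, -1, 0, 0, 0, 0, 0, -1, -1, 0, 0, 0, 0, 0, -1, -1, 0, 0, 0, 0, 0, -1, -1, 0, 0, 0, 0, 0, -0.5, -1, 0, 0, 0, 0, 0, -0.3, -1, 0, 0, 0, 0, 0, 0, -1, 0, 0, 0, 0, 0, 0, -1]}}

```text
time_s: 21.9
position: [0.538, -0.3047, 0.0938]
tcp_rot: [[0.896, 0.444, 0.001], [0.444, -0.896, -0.0], [0.0, 0.001, -1.0]]
force: [0.3, 0.3, -1.6]
opening: 0.661
```

{"api": "send_rows", "payload": {"moves": [0, 0, 0, 0, 0, -0.2, -1, 0, 0, 0, 0, 0, -0.2, -1, 0, 0, 0, 0, 0, -0.1, -1, 0, 0, 0, 0, 0, 0, -1, 0, 0, 0, 0, 0, 0, -1]}}

```text
time_s: 22.4
position: [0.5379, -0.3046, 0.0889]
tcp_rot: [[0.896, 0.444, 0.0], [0.444, -0.896, -0.0], [0.0, 0.0, -1.0]]
force: [-0.1, 0.5, 0.9]
opening: 0.66
```

Contact. Release and retreat.

{"api": "send_rows", "payload": {"moves": [0, 0, 0, 0, 0, -0.05, -1, 0, 0, 0, 0, 0, 0, 0.45, 0, 0, 0, 0, 0, 0, 0.6, 0, 0, 0, 0, 0, 0, 0.75, 0, 0, 0, 0, 0, 0, 0.75, 0, 0, 0, 0, 0, 0, 0.75, 0, 0, 0, 0, 0, 0.5, 0.75, 0, 0, 0, 0, 0, 2, 0.75, 0, 0, 0, 0, 0, 3, 0.75, 0, 0, 0, 0, 0, 3, 0.75, 0, 0, 0, 0, 0, 3, 1, 0, 0, 0, 0, 0, 1, 1, 0, 0, 0, 0, 0, 0, 1]}}

```text
time_s: 23.7
position: [0.5386, -0.3051, 0.2149]
tcp_rot: [[0.896, 0.444, 0.003], [0.444, -0.896, -0.003], [0.002, 0.004, -1.0]]
force: [-0.4, 0.0, -0.3]
opening: 0.984
```

```bash
python3 chk.py 10 .215
```

```text
[ 0.53861818 -0.30512002  0.21487658]
```

View pics/side10.png

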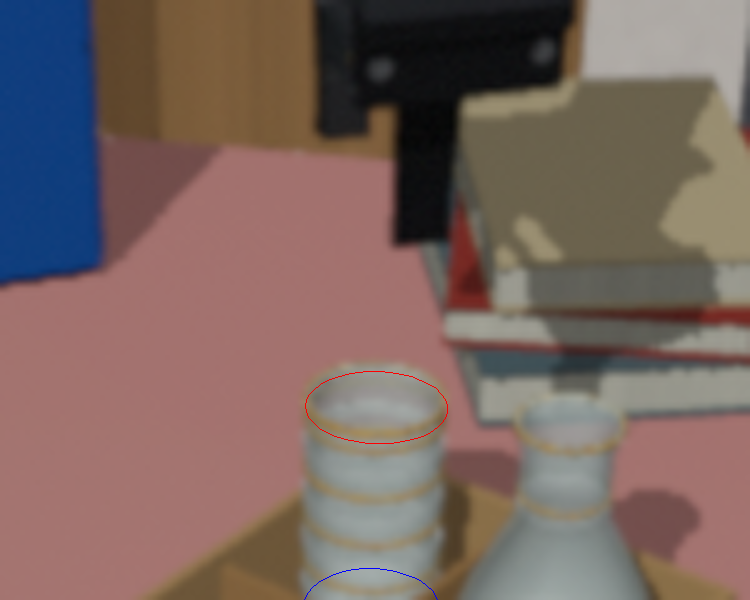

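{"api": "send_rows", "payload": {"moves": [0, 0, 0, -0.2, 2, 0, 1, 0, 0, 0, -0.5, 3.4, 0, 1, 0, 0, 0, -0.6, 3.4, 0, 1, 0, 0, 0, -0.6, 3.4, 0, 1, 0, 0, 0, -0.6, 3.4, 0, 1, 0, 0, 0, -0.6, 3.4, 0, 1, 0, 0, 0, -0.6, 3.4, 0, 1, 0, 0, 0, -0.6, 3.4, 0, 1, 0, 0, 0, -0.6, 3.4, 0, 1, 0, 0, 0, -0.6, 3.4, 0, 1, 0, 0, 0, -0.6, 3.4, 0, 1, 0, 0, 0, -0.6, 3.4, 0, 1, 0, 0, 0, -0.6, 3.4, 0, 1, 0, 0, 0, -0.6, 3.4, 0, 1, 0, 0, 0, -0.6, 3.4, 0, 1, 0, 0, 0, -0.6, 3.4, 0, 1, 0, 0, 0, -0.6, 3.4, 0, 1, 0, 0, 0, -0.6, 3.4, 0, 1, 0, 0, 0, -0.3, 3.4, 0, 1, 0, 0, 0, 0, 1, 0, 1]}}

```text
time_s: 25.8
position: [0.429, 0.3402, 0.2115]
tcp_rot: [[0.894, 0.447, -0.003], [0.447, -0.894, -0.0], [-0.003, -0.001, -1.0]]
force: [0.2, -1.0, -0.4]
opening: 1.005
```

{"api": "send_rows", "payload": {"moves": [0, 0, 0, 0, 0, 0, 1, 0, 0, 0, 0, 0, 0, 1, 0, 0, 0, 0, 0, 0, 1]}}

```text
time_s: 26.1
position: [0.4314, 0.3361, 0.2126]
tcp_rot: [[0.897, 0.443, -0.001], [0.443, -0.897, -0.001], [-0.002, 0.0, -1.0]]
force: [0.2, 0.7, 1.1]
opening: 0.998
```

{"api": "send_rows", "payload": {"moves": [0, 0, 0, 0.1, 0.2, -1, 1, 0, 0, 0, 0, 0, -2, 1, 0, 0, 0, 0, 0, -2, 1, 0, 0, 0, 0, 0, -1, 1, 0, 0, 0, 0, 0, 0, 1]}}

```text
time_s: 26.6
position: [0.4319, 0.3383, 0.1513]
tcp_rot: [[0.897, 0.443, -0.004], [0.443, -0.897, -0.002], [-0.004, 0.0, -1.0]]
force: [-0.4, 0.4, 1.0]
opening: 0.999
```

```bash
python3 snap.py 11 side
```

```text
side 261 333 x5 [0.43187187 0.33832688 0.15128036]
```

View pics/side11.png

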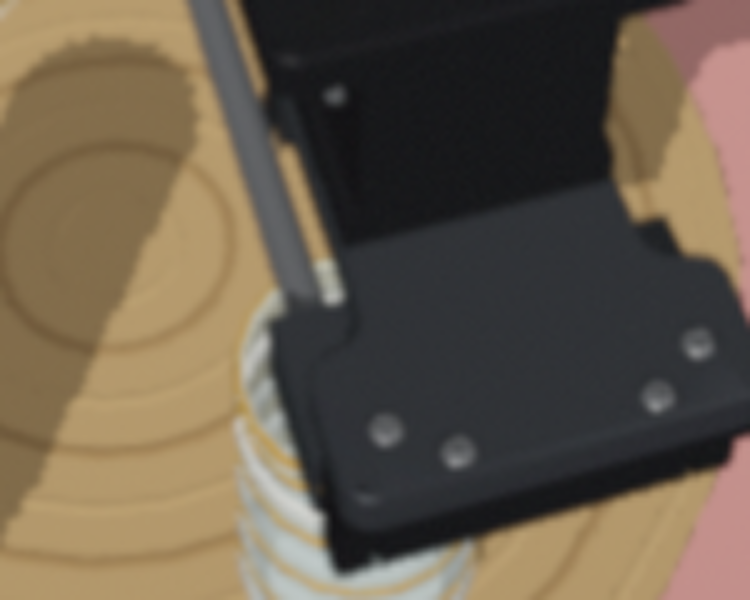

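{"api": "send_rows", "payload": {"moves": [0, 0, 0, 0, 0, -1, 1, 0, 0, 0, 0, 0, -1, 1, 0, 0, 0, 0, 0, -1, 1, 0, 0, 0, 0, 0, -1, 1, 0, 0, 0, 0, 0, -1, 1, 0, 0, 0, 0, 0, -1, 1, 0, 0, 0, 0, 0, -0.4, 1, 0, 0, 0, 0, 0, 0, 1, 0, 0, 0, 0, 0, 0, -1, 0, 0, 0, 0, 0, 0, -1, 0, 0, 0, 0, 0, 0, -1, 0, 0, 0, 0, 0, 0, -1, 0, 0, 0, 0, 0, 0, -1, 0, 0, 0, 0, 0, 0, -1, 0, 0, 0, 0, 0, 0, -1, 0, 0, 0, 0, 0, 0, -1]}}

```text
time_s: 28.25
position: [0.4331, 0.3395, 0.0894]
tcp_rot: [[0.896, 0.444, 0.001], [0.444, -0.896, 0.0], [0.001, 0.0, -1.0]]
force: [-0.2, -1.1, 2.5]
opening: 0.669
```

{"api": "send_rows", "payload": {"moves": [0, 0, 0, 0, 0, 0.5, -1, 0, 0, 0, 0, 0, 1, -1, 0, 0, 0, 0, 0, 2, -1, 0, 0, 0, 0, 0, 2, -1, 0, 0, 0, 0, 0, 2, -1, 0, 0, 0, 0, 0, 2, -1, 0, 0, 0, 0, 0, 2, -1, 0, 0, 0, 0, 0, 2, -1, 0, 0, 0, 0, 0, 1.5, -1, 0, 0, 0, 0, 0, 0.5, -1, 0, 0, 0, 0, 0, 0, -1]}}

```text
time_s: 29.35
position: [0.4328, 0.3397, 0.2449]
tcp_rot: [[0.896, 0.444, 0.001], [0.444, -0.896, 0.001], [0.001, -0.0, -1.0]]
force: [0.7, 0.3, -2.3]
opening: 0.673
```

{"api": "send_rows", "payload": {"moves": [0, 0, 0, 0.2, -1, 0, -1, 0, 0, 0, 0.5, -2, 0, -1, 0, 0, 0, 0.8, -3, 0, -1, 0, 0, 0, 0.8, -3, 0, -1, 0, 0, 0, 0.8, -3, 0, -1, 0, 0, 0, 0.8, -3, 0, -1, 0, 0, 0, 0.8, -3, 0, -1, 0, 0, 0, 0.8, -3, 0, -1, 0, 0, 0, 0.8, -3, 0, -1, 0, 0, 0, 0.8, -3, 0, -1, 0, 0, 0, 0.8, -3, 0, -1, 0, 0, 0, 0.8, -3, 0, -1, 0, 0, 0, 0.8, -3, 0, -1, 0, 0, 0, 0.8, -3, 0, -1, 0, 0, 0, 0.8, -3, 0, -1, 0, 0, 0, 0.8, -3, 0, -1, 0, 0, 0, 0.8, -3, 0, -1, 0, 0, 0, 0.8, -3, 0, -1, 0, 0, 0, 0.8, -3, 0, -1, 0, 0, 0, 0.4, -2.2, 0, -1]}}

```text
time_s: 31.35
position: [0.5792, -0.2248, 0.2426]
tcp_rot: [[0.897, 0.443, -0.002], [0.443, -0.897, 0.001], [-0.002, -0.001, -1.0]]
force: [0.3, 0.2, -2.0]
opening: 0.667
```

{"api": "send_rows", "payload": {"moves": [0, 0, 0, 0, 0, 0, -1, 0, 0, 0, 0, 0, 0, -1, 0, 0, 0, 0, 0, 0, -1]}}

```text
time_s: 31.65
position: [0.5789, -0.2213, 0.2435]
tcp_rot: [[0.896, 0.444, -0.002], [0.444, -0.896, 0.002], [-0.001, -0.002, -1.0]]
force: [-0.1, -0.3, -2.4]
opening: 0.67
```

```bash
python3 chk.py 12 .0864
```

```text
[ 0.57894645 -0.22127107  0.24348673]
```

View pics/side12.png

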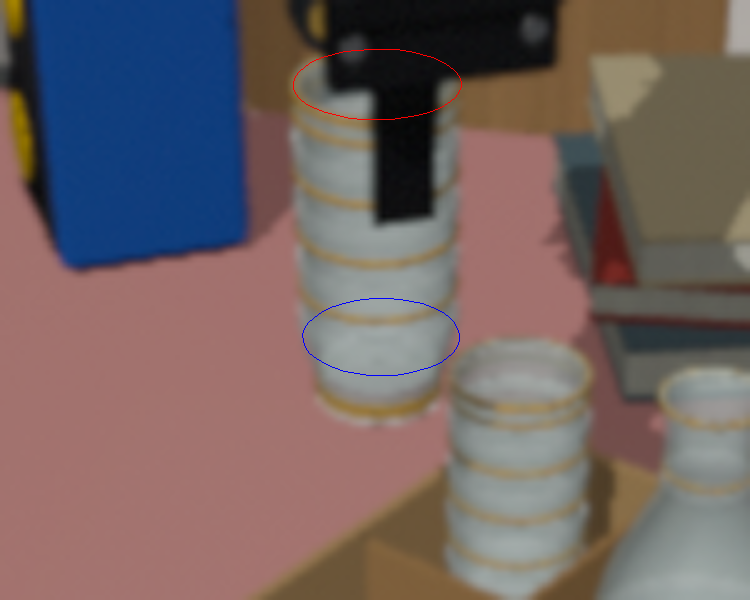

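View pics/top12.png

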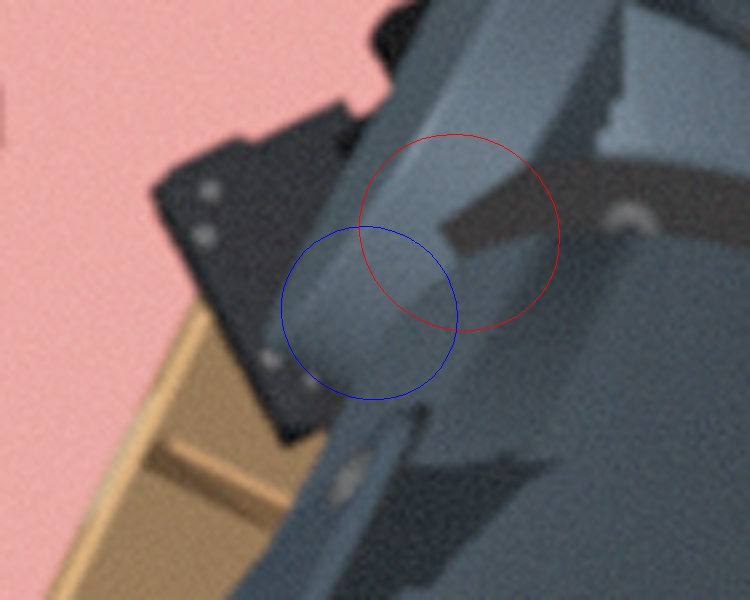

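{"api": "send_rows", "payload": {"moves": [0, 0, 0, 0, -0.1, -1, -1, 0, 0, 0, 0, 0, -2, -1, 0, 0, 0, 0, 0, -2, -1, 0, 0, 0, 0, 0, -2, -1, 0, 0, 0, 0, 0, -1, -1, 0, 0, 0, 0, 0, 0, -1, 0, 0, 0, 0, 0, 0, -1]}}

```text
time_s: 32.45
position: [0.5802, -0.2235, 0.1643]
tcp_rot: [[0.896, 0.444, 0.001], [0.444, -0.896, -0.0], [0.0, 0.001, -1.0]]
force: [-0.2, -0.6, -2.2]
opening: 0.668
```

```bash
python3 chk.py 13 .0864
```

```text
[ 0.58016033 -0.2235047   0.16432434]
```

View pics/side13.png

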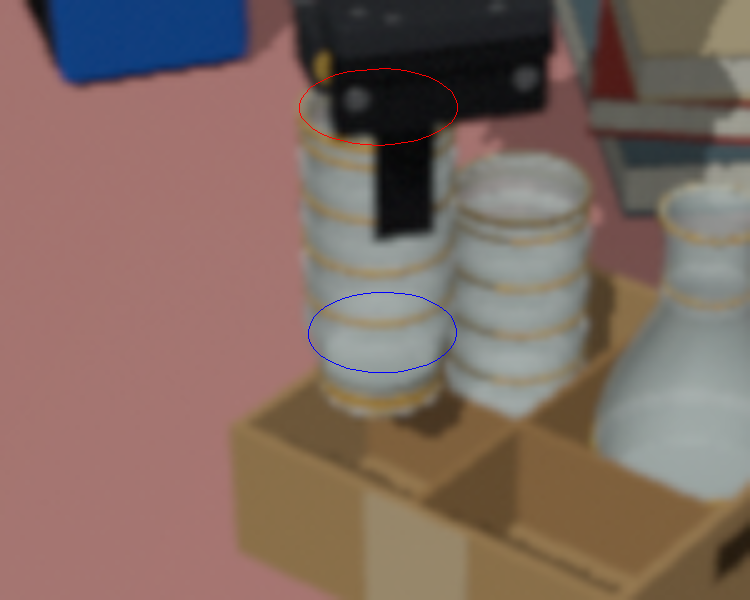

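{"api": "send_rows", "payload": {"moves": [0, 0, 0, -0.05, 0.1, -1, -1, 0, 0, 0, 0, 0, -1, -1, 0, 0, 0, 0, 0, -1, -1, 0, 0, 0, 0, 0, -1, -1, 0, 0, 0, 0, 0, -1, -1, 0, 0, 0, 0, 0, -1, -1, 0, 0, 0, 0, 0, -0.5, -1, 0, 0, 0, 0, 0, -0.3, -1, 0, 0, 0, 0, 0, 0, -1, 0, 0, 0, 0, 0, 0, -1]}}

```text
time_s: 33.55
position: [0.5796, -0.2227, 0.0964]
tcp_rot: [[0.896, 0.444, 0.001], [0.444, -0.896, -0.0], [0.0, 0.001, -1.0]]
force: [-0.1, -0.0, -2.3]
opening: 0.667
```

{"api": "send_rows", "payload": {"moves": [0, 0, 0, 0, 0, -0.2, -1, 0, 0, 0, 0, 0, -0.2, -1, 0, 0, 0, 0, 0, -0.1, -1, 0, 0, 0, 0, 0, 0, -1, 0, 0, 0, 0, 0, 0, -1]}}

```text
time_s: 34.05
position: [0.5794, -0.2226, 0.0914]
tcp_rot: [[0.896, 0.444, 0.0], [0.444, -0.896, -0.0], [0.0, 0.0, -1.0]]
force: [1.1, -0.2, 0.8]
opening: 0.669
```

{"api": "send_rows", "payload": {"moves": [0, 0, 0, 0, 0, -0.05, -1, 0, 0, 0, 0, 0, 0, 0.45, 0, 0, 0, 0, 0, 0, 0.6, 0, 0, 0, 0, 0, 0, 0.75, 0, 0, 0, 0, 0, 0, 0.75, 0, 0, 0, 0, 0, 0, 0.75, 0, 0, 0, 0, 0, 0.5, 0.75, 0, 0, 0, 0, 0, 2, 0.75, 0, 0, 0, 0, 0, 3, 0.75, 0, 0, 0, 0, 0, 3, 0.75, 0, 0, 0, 0, 0, 3, 1, 0, 0, 0, 0, 0, 1, 1, 0, 0, 0, 0, 0, 0, 1]}}

```text
time_s: 35.35
position: [0.5802, -0.223, 0.2174]
tcp_rot: [[0.896, 0.444, 0.004], [0.444, -0.896, -0.002], [0.002, 0.004, -1.0]]
force: [0.3, -0.5, -0.2]
opening: 0.988
```

```bash
python3 chk.py 14 .2125
```

```text
[ 0.58020352 -0.22302144  0.21738909]
```

View pics/side14.png

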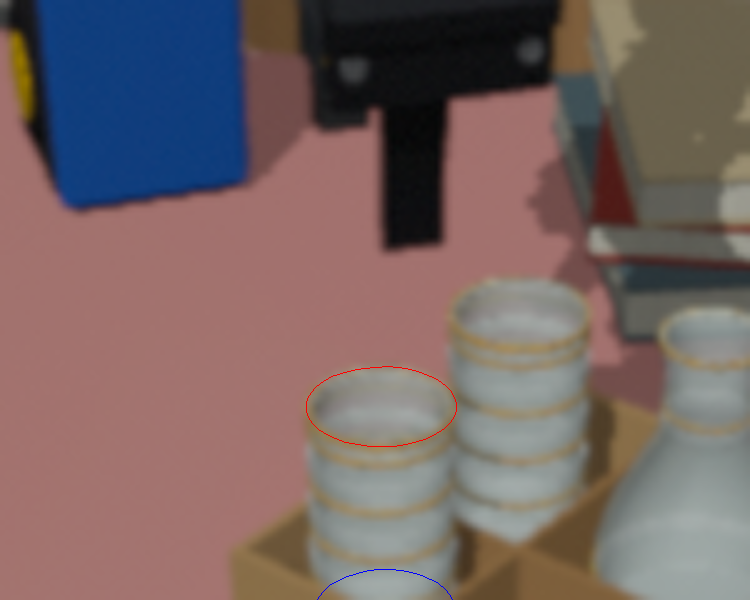

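{"api": "send_rows", "payload": {"moves": [0, 0, 0, 0, 2, 0, 1, 0, 0, 0, -0.1, 3, 0, 1, 0, 0, 0, -0.2, 3, 0, 1, 0, 0, 0, -0.2, 3, 0, 1, 0, 0, 0, -0.1, 3, 0, 1, 0, 0, 0, -0.2, 3, 0, 1, 0, 0, 0, -0.1, 3, 0, 1, 0, 0, 0, -0.2, 3, 0, 1, 0, 0, 0, -0.1, 3, 0, 1, 0, 0, 0, -0.1, 3, 0, 1, 0, 0, 0, -0.1, 3, 0, 1, 0, 0, 0, -0.1, 3, 0, 1, 0, 0, 0, -0.1, 3, 0, 1, 0, 0, 0, -0.1, 3, 0, 1, 0, 0, 0, -0.1, 3, 0, 1, 0, 0, 0, -0.1, 3, 0, 1, 0, 0, 0, -0.1, 3, 0, 1, 0, 0, 0, -0.1, 3, 0, 1, 0, 0, 0, -0.1, 3, 0, 1, 0, 0, 0, -0.2, 1.6, 0, 1]}}

```text
time_s: 37.45
position: [0.553, 0.3562, 0.2136]
tcp_rot: [[0.895, 0.446, -0.003], [0.446, -0.895, -0.0], [-0.003, -0.001, -1.0]]
force: [0.7, -0.5, -0.7]
opening: 1.0
```

{"api": "send_rows", "payload": {"moves": [0, 0, 0, 0, 0, 0, 1, 0, 0, 0, 0, 0, 0, 1, 0, 0, 0, 0, 0, 0, 1]}}

```text
time_s: 37.75
position: [0.5551, 0.3521, 0.2151]
tcp_rot: [[0.897, 0.443, -0.001], [0.443, -0.897, -0.001], [-0.001, 0.0, -1.0]]
force: [0.2, -0.5, -0.5]
opening: 1.002
```

{"api": "send_rows", "payload": {"moves": [0, 0, 0, 0, 0, -1, 1, 0, 0, 0, 0, 0, -2, 1, 0, 0, 0, 0, 0, -2, 1, 0, 0, 0, 0, 0, -1, 1, 0, 0, 0, 0, 0, 0, 1]}}

```text
time_s: 38.25
position: [0.5542, 0.3521, 0.1534]
tcp_rot: [[0.897, 0.443, -0.004], [0.443, -0.897, -0.002], [-0.005, -0.0, -1.0]]
force: [-0.3, -0.1, 0.8]
opening: 1.0
```

```bash
python3 snap.py 15 side
```

```text
side 148 325 x5 [0.55419658 0.35211048 0.15338594]
```

View pics/side15.png

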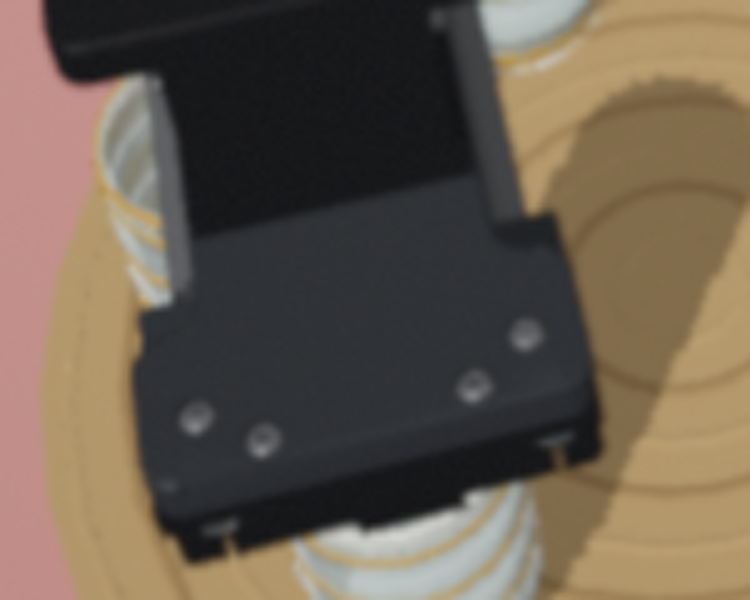

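{"api": "send_rows", "payload": {"moves": [0, 0, 0, 0.1, 0.1, -1, 1, 0, 0, 0, 0, 0, -1, 1, 0, 0, 0, 0, 0, -1, 1, 0, 0, 0, 0, 0, -1, 1, 0, 0, 0, 0, 0, -1, 1, 0, 0, 0, 0, 0, -1, 1, 0, 0, 0, 0, 0, -0.6, 1, 0, 0, 0, 0, 0, 0, 1, 0, 0, 0, 0, 0, 0, -1, 0, 0, 0, 0, 0, 0, -1, 0, 0, 0, 0, 0, 0, -1, 0, 0, 0, 0, 0, 0, -1, 0, 0, 0, 0, 0, 0, -1, 0, 0, 0, 0, 0, 0, -1, 0, 0, 0, 0, 0, 0, -1, 0, 0, 0, 0, 0, 0, -1]}}

```text
time_s: 39.9
position: [0.5567, 0.3544, 0.09]
tcp_rot: [[0.896, 0.444, 0.001], [0.444, -0.896, 0.0], [0.001, 0.0, -1.0]]
force: [0.4, -0.1, 2.5]
opening: 0.666
```

{"api": "send_rows", "payload": {"moves": [0, 0, 0, 0, 0, 0.5, -1, 0, 0, 0, 0, 0, 1, -1, 0, 0, 0, 0, 0, 2, -1, 0, 0, 0, 0, 0, 2, -1, 0, 0, 0, 0, 0, 2, -1, 0, 0, 0, 0, 0, 2, -1, 0, 0, 0, 0, 0, 2, -1, 0, 0, 0, 0, 0, 2, -1, 0, 0, 0, 0, 0, 1.5, -1, 0, 0, 0, 0, 0, 0.5, -1, 0, 0, 0, 0, 0, 0, -1]}}

```text
time_s: 41.0
position: [0.5563, 0.3547, 0.2455]
tcp_rot: [[0.896, 0.444, 0.001], [0.444, -0.896, 0.001], [0.002, -0.0, -1.0]]
force: [-0.5, 0.1, -1.8]
opening: 0.671
```

{"api": "send_rows", "payload": {"moves": [0, 0, 0, -0.1, -1, 0, -1, 0, 0, 0, -0.2, -2, 0, -1, 0, 0, 0, -0.3, -3, 0, -1, 0, 0, 0, -0.3, -3, 0, -1, 0, 0, 0, -0.3, -3, 0, -1, 0, 0, 0, -0.3, -3, 0, -1, 0, 0, 0, -0.3, -3, 0, -1, 0, 0, 0, -0.3, -3, 0, -1, 0, 0, 0, -0.3, -3, 0, -1, 0, 0, 0, -0.3, -3, 0, -1, 0, 0, 0, -0.3, -3, 0, -1, 0, 0, 0, -0.3, -3, 0, -1, 0, 0, 0, -0.3, -3, 0, -1, 0, 0, 0, -0.3, -3, 0, -1, 0, 0, 0, -0.3, -3, 0, -1, 0, 0, 0, -0.3, -3, 0, -1, 0, 0, 0, -0.3, -3, 0, -1, 0, 0, 0, -0.3, -3, 0, -1, 0, 0, 0, -0.4, -1.5, 0, -1, 0, 0, 0, -0.3, -1, 0, -1]}}

```text
time_s: 43.0
position: [0.4971, -0.1813, 0.2437]
tcp_rot: [[0.897, 0.442, -0.002], [0.442, -0.897, 0.001], [-0.001, -0.002, -1.0]]
force: [0.4, -0.2, -2.1]
opening: 0.665
```

{"api": "send_rows", "payload": {"moves": [0, 0, 0, 0, 0, 0, -1, 0, 0, 0, 0, 0, 0, -1, 0, 0, 0, 0, 0, 0, -1]}}

```text
time_s: 43.3
position: [0.4982, -0.1792, 0.2444]
tcp_rot: [[0.896, 0.445, -0.0], [0.445, -0.896, 0.001], [0.0, -0.001, -1.0]]
force: [0.7, 0.3, -2.1]
opening: 0.659
```

```bash
python3 chk.py 16 .087
```

```text
[ 0.49821298 -0.17920699  0.24444677]
```

View pics/side16.png

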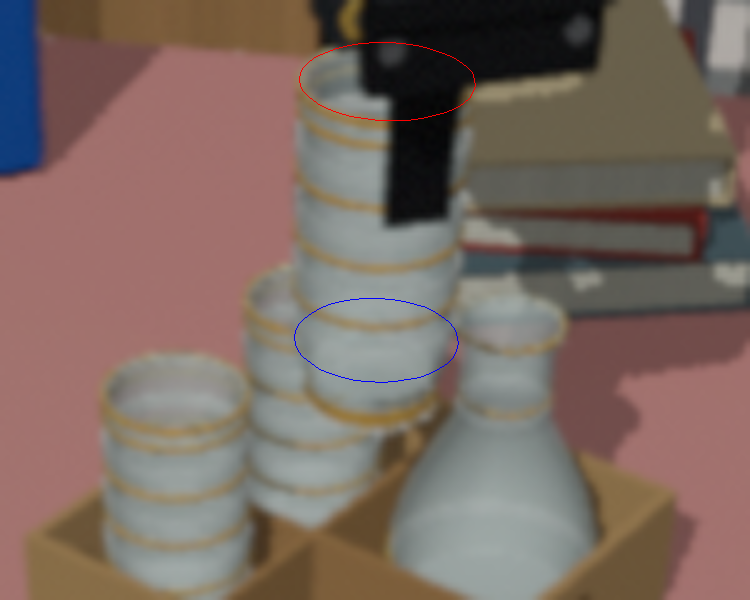

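{"api": "send_rows", "payload": {"moves": [0, 0, 0, 0, 0, -1, -1, 0, 0, 0, 0, 0, -2, -1, 0, 0, 0, 0, 0, -2, -1, 0, 0, 0, 0, 0, -2, -1, 0, 0, 0, 0, 0, -1, -1, 0, 0, 0, 0, 0, 0, -1, 0, 0, 0, 0, 0, 0, -1]}}

```text
time_s: 44.1
position: [0.4986, -0.1806, 0.1647]
tcp_rot: [[0.896, 0.444, 0.0], [0.444, -0.896, -0.0], [0.0, 0.0, -1.0]]
force: [0.5, 0.4, -2.4]
opening: 0.665
```

```bash
python3 chk.py 17 .087
```

```text
[ 0.49864519 -0.18055555  0.16470777]
```

View pics/side17.png

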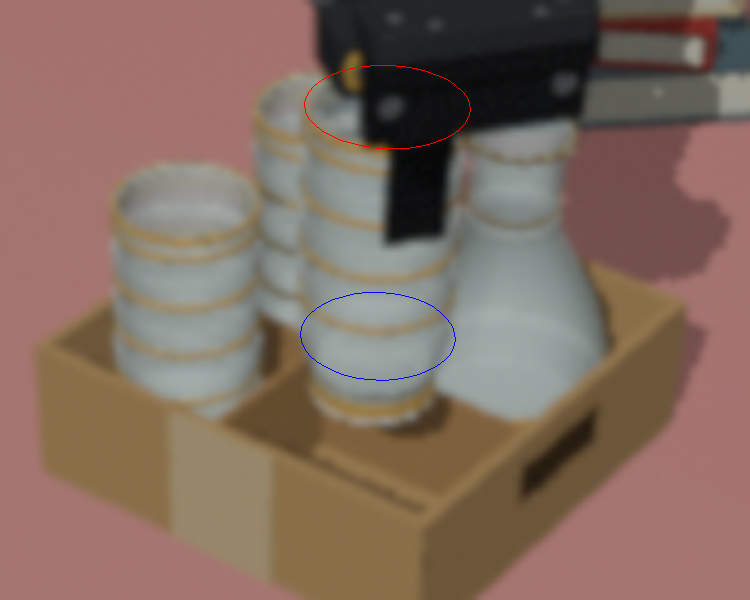

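{"api": "send_rows", "payload": {"moves": [0, 0, 0, 0, 0, -1, -1, 0, 0, 0, 0, 0, -1, -1, 0, 0, 0, 0, 0, -1, -1, 0, 0, 0, 0, 0, -1, -1, 0, 0, 0, 0, 0, -1, -1, 0, 0, 0, 0, 0, -1, -1, 0, 0, 0, 0, 0, -0.5, -1, 0, 0, 0, 0, 0, -0.3, -1, 0, 0, 0, 0, 0, 0, -1, 0, 0, 0, 0, 0, 0, -1]}}

```text
time_s: 45.2
position: [0.4986, -0.1807, 0.0968]
tcp_rot: [[0.896, 0.444, 0.001], [0.444, -0.896, -0.0], [0.0, 0.001, -1.0]]
force: [-0.1, 0.0, -2.7]
opening: 0.665
```

{"api": "send_rows", "payload": {"moves": [0, 0, 0, 0, 0, -0.2, -1, 0, 0, 0, 0, 0, -0.2, -1, 0, 0, 0, 0, 0, -0.1, -1, 0, 0, 0, 0, 0, 0, -1, 0, 0, 0, 0, 0, 0, -1]}}

```text
time_s: 45.7
position: [0.4984, -0.1806, 0.0919]
tcp_rot: [[0.896, 0.444, 0.0], [0.444, -0.896, -0.0], [0.0, 0.0, -1.0]]
force: [-1.1, -0.1, 2.2]
opening: 0.668
```

Contact; release, retreat upward, then swing clear for the final look.

{"api": "send_rows", "payload": {"moves": [0, 0, 0, 0, 0, 0, 0.45, 0, 0, 0, 0, 0, 0, 0.6, 0, 0, 0, 0, 0, 0, 0.75, 0, 0, 0, 0, 0, 0, 0.75, 0, 0, 0, 0, 0, 0, 0.75, 0, 0, 0, 0, 0, 0.5, 0.75, 0, 0, 0, 0, 0, 2, 0.75, 0, 0, 0, 0, 0, 3, 0.75, 0, 0, 0, 0, 0, 3, 0.75, 0, 0, 0, 0, 0, 3, 0.75, 0, 0, 0, 0, 0, 3, 0.75, 0, 0, 0, 0, 0, 0, 0.75, 0, 0, 0, 0, 0, 0, 0.75]}}

```text
time_s: 47.0
position: [0.4984, -0.1805, 0.2373]
tcp_rot: [[0.896, 0.444, 0.001], [0.444, -0.896, -0.001], [0.001, 0.001, -1.0]]
force: [-1.1, -0.0, -0.2]
opening: 0.874
```

{"api": "send_rows", "payload": {"moves": [0, 0, 0, -1, 3, 0, 1, 0, 0, 0, -1, 3, 0, 1, 0, 0, 0, -1, 3, 0, 1, 0, 0, 0, -1, 3, 0, 1, 0, 0, 0, -1, 3, 0, 1, 0, 0, 0, -1, 3, 0, 1, 0, 0, 0, -1, 3, 0, 1, 0, 0, 0, 0, 0, 0, 1, 0, 0, 0, 0, 0, 0, 1]}}

```text
time_s: 47.9
position: [0.4275, 0.0299, 0.2356]
tcp_rot: [[0.895, 0.445, -0.002], [0.445, -0.895, 0.0], [-0.002, -0.001, -1.0]]
force: [0.3, -0.2, -0.0]
opening: 0.999
```

Run:
```python
from h import *
for k in('side','top'):
    im=cam(k)[0][...,::-1]; cv2.imwrite(f'pics/{k}18.png',im)
im=cv2.imread('pics/top18.png')[165:325,365:565];cv2.imwrite('pics/top18b.png',cv2.resize(im,(750,600),interpolation=cv2.INTER_CUBIC))
```

```text
(no output)
```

View pics/side18.png

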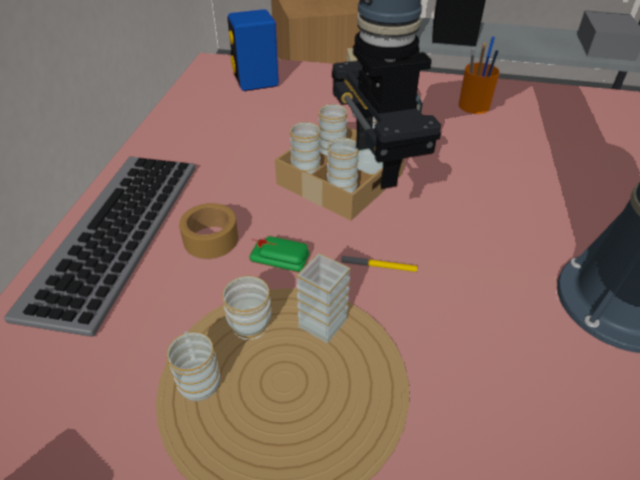

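View pics/top18b.png

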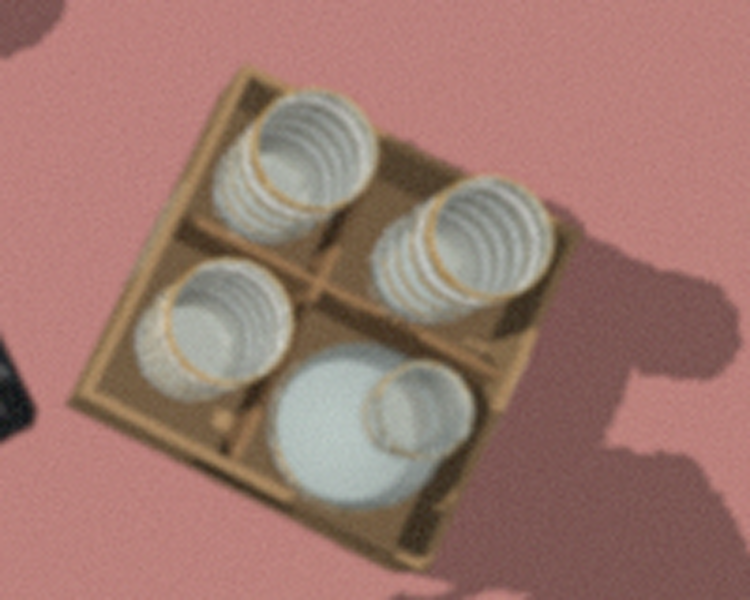

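Run:
```python
from h import *
T=cam('top')
uv=np.array([(314,151),(488,239),(227,323),(419,410)])/3.75+[365,165]
for w,(u,z) in zip('xyzc',zip(uv,[.125]*3+[.147])):
    p=onz(T,[u],z)[0,:2]-[.5095,-.2464];a=np.radians(-27)
    print(np.round(1000*np.array([p@[np.cos(a),np.sin(a)],p@[-np.sin(a),np.cos(a)]]),1))
```

```text
[50.5 52.1]
[ 50. -38.]
[-41.   53.9]
[-41.7 -36.3]
```

All within 4 mm of the compartment centres. Handing in.

```bash
python3 -c "
from rig import *
print(hand_in())"
```

```text
the job is handed in; nothing more can be done
None
```

The set is packed: the carafe stands in the largest compartment and one tall tumbler in each of the other three. I handed the job in at about 48 s of the 112 s allowed; `hand_in()` reports no verdict.

**How it went:** I took the positions from both cameras, which disagreed by about 4–5 mm in y, and used the average. Each piece was gripped near its top or on its neck and lowered until the force reading showed contact. The wrist force never read above about 6 N, and each piece was released on the floor of its compartment.

**Last checks:** Measured from the top view, in the carton's frame:

| Piece | Measured x, y (mm) | Compartment centre x, y (mm) |
|---|---|---|
| Tumbler | 50.5, 52.1 | 52, 52 |
| Tumbler | 50.0, -38.0 | 52, -40 |
| Tumbler | -41.0, 53.9 | -40, 52 |
| Carafe | -41.7, -36.3 | -40, -40 |

- **Fit:** Every piece is within about 4 mm of its centre on both axes, well inside the 13 mm limit. All four look upright.
- **Look-alikes:** The short tumbler, square glass and handled cup look unmoved on the mat in the final side view; I did not measure their positions again.
- **Gripper:** It was open and clear of everything when I handed in.
- **Failed checks:** None. One odd reading: on the carafe's 37 mm neck the gripper's opening read about 41 mm, but the grip held.

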